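Load the fruit dryer, cover it and set its timer

TASK

Load the tabletop fruit dryer: lift off its cover and lay it aside on the free slab, stack all the loaded banana trays on the dryer, every corner hole fully home over its own post, and put the cover back on top the same way. Then, with the dryer closed, roll the timer wheel four clicks on from off, away from the robot. Keep the trays level so that no slices spill, and leave the glasses and the food box where they are.

Things in the scene. Friction and masses are not known exactly. Their poses are not given: they have to be found in the camera images.
- dryer: White base of the fruit dryer, fixed. Origin: under the centre of the tray seat, at slab height; x away from the robot, z up. Flat seat 50 mm above the slab (casing 216 mm along y, 166 mm along x) with posts like the trays' in its corners (x = +-63.75, y = +-88.75 mm, tips 16 mm above the seat). A console, 110 mm wide and 50 mm high, reaches to x = -200 mm and carries the timer wheel.
- wheel_top (a point): Top of the dark knurled timer wheel, unpressed: 66 mm above the slab, 16 above the console, 152 mm from the dryer's origin along its -x; the trays' side is 77 mm away. Wheel 24 mm wide, radius 30, axle along the dryer's y. Sprung: it gives up to 5 mm (2 to 6 N). Press shut fingertips 2 to 3 mm down on its top and draw them along the dryer's +x: the rim follows, 10.5 mm a click.
- timer_wheel (a joint): Turn of the wheel (rad): 0 = off, as at the start; grows as its top rolls to the dryer's +x, away from the robot. It clicks every 20 degrees (0.349) and, let go, falls into the nearest click; stop at 1.745. Four clicks = 1.396. A white rib on it starts 50 degrees before the top and passes six dark marks (off, 1 to 5) on the bezel beside; at four clicks it is 30 degrees past the top.
- cover: Grey cover plate, 200 mm (its y) x 150 mm (its x) x 8 mm, four 13.5 mm square corner holes right through (x = +-63.75, y = +-88.75 mm). Origin: centre of its underside, z up; a half turn makes no difference. Grip: block at its centre, 24 mm thick along y, 62 mm along x, z = 8 to 42 mm. About 0.28 kg. Starts on the dryer's seat over the posts (origin 50 mm up); ends on the top tray's rim over its posts.
- tray1: Loaded grey drying tray, 200 mm (its y) x 150 mm (its x), flat bottom, walls 32 mm high, banana slices on its floor. Origin: centre of its underside, z up; a half turn makes no difference; 0.17 to 0.34 kg. Grip: the upright chimney at its centre, 26 mm thick along y, 60 mm long along x, from z = 4 up to z = 32 mm, free floor on either side. Two or three of the four trays are there, the rest None.
- tray2: Drying tray just like tray1. In each corner of every tray, at x = +-63.75, y = +-88.75 mm, a post of 10 mm diameter with a coned tip stands 16 mm above the rim (tip at z = 48 mm); right below it, in the underside, is a 13.5 mm square hole, 20 mm deep.
- tray3: Drying tray just like tray1. Stacked, the four holes under a tray take the four posts of the tray (or dryer seat) below, and its underside lies on that rim (or seat): tray origins then stand 50, 82 and 114 mm above the slab, 32 mm apart, in any order of trays.
- tray4: Drying tray just like tray1. The trays lie level on the slab, on both sides of the dryer, in two or three of four places: about 0.3 m left or right of the robot's midline, 0.39 or 0.62 m ahead of it. One at least of the four is free, with room to lay the cover down.
- tumbler1: Bystander: upturned glass tumbler, 72 mm across at the slab and 110 mm high. Origin: centre of its underside.
- tumbler2: Bystander: another such tumbler.
- tumbler3: Bystander: another such tumbler.
- food_box: Bystander: round clear food box with white clip-on lid, 164 mm across, 86 mm high. Origin: centre of its underside.
Mind the look-alikes: they are no part of the job. Leave any orange look-alike of the tray4 alone.

How it is judged (in metres and radians):
On the way, in this order (a step that is already met when the one before it is completed fails the run):
1. with the cover off, every tray is stacked on the dryer, each corner hole home over its post (x of tray1 in the frame of dryer between -0.01 and 0.01 m and y of tray1 in the frame of dryer between -0.01 and 0.01 m and angle between the x axis of each of tray1, tray2, tray3, tray4 and the x axis of dryer, either way round below 0.07 rad and angle between each of tray1, tray2, tray3, tray4's own z axis and vertical below 0.05 rad and (z of tray1 in the frame of dryer between 0.046 and 0.054 m or z of tray1 in the frame of dryer between 0.078 and 0.086 m or z of tray1 in the frame of dryer between 0.11 and 0.118 m) and x of tray2 in the frame of dryer between -0.01 and 0.01 m and y of tray2 in the frame of dryer between -0.01 and 0.01 m and (z of tray2 in the frame of dryer between 0.046 and 0.054 m or z of tray2 in the frame of dryer between 0.078 and 0.086 m or z of tray2 in the frame of dryer between 0.11 and 0.118 m) and x of tray3 in the frame of dryer between -0.01 and 0.01 m and y of tray3 in the frame of dryer between -0.01 and 0.01 m and (z of tray3 in the frame of dryer between 0.046 and 0.054 m or z of tray3 in the frame of dryer between 0.078 and 0.086 m or z of tray3 in the frame of dryer between 0.11 and 0.118 m) and x of tray4 in the frame of dryer between -0.01 and 0.01 m and y of tray4 in the frame of dryer between -0.01 and 0.01 m and (z of tray4 in the frame of dryer between 0.046 and 0.054 m or z of tray4 in the frame of dryer between 0.078 and 0.086 m or z of tray4 in the frame of dryer between 0.11 and 0.118 m)), for 0.3 s.
2. the cover lies home over the posts of the top tray (all of step 1 and x of cover in the frame of dryer between -0.012 and 0.012 m and y of cover in the frame of dryer between -0.012 and 0.012 m and angle between the x axis of cover and the x axis of dryer, either way round below 0.07 rad and angle between cover's own z axis and vertical below 0.05 rad and (z of cover in the frame of dryer between 0.11 and 0.118 m or z of cover in the frame of dryer between 0.142 and 0.15 m) and z of cover in the frame of tray1 above 0.025 m and z of cover in the frame of tray2 above 0.025 m and z of cover in the frame of tray3 above 0.025 m and z of cover in the frame of tray4 above 0.025 m), for 0.3 s.
3. only now the timer wheel is rolled to four clicks (value of joint timer_wheel between 1.256 and 1.536 rad), for 0.3 s.
At the end, for the whole second after the job is handed in: All trays present are stacked on the dryer, each fully down (within 4 mm of its tier's height, within 10 mm sideways, 4 degrees of turn and 3 degrees of tilt), the cover fully down on top of them likewise (12 mm sideways), the timer wheel stands at four clicks (within 8 degrees), and all is at rest (all of step 2 and all of step 3 and linear speed of each of tray1, tray2, tray3, tray4, cover below 0.02 m/s); the robot touches nothing.
It fails at once if a loaded tray is tipped more than 30 degrees: slices spill (angle between any of tray1, tray2, tray3, tray4's own z axis and vertical above 0.52 rad).
It fails at once if the tumbler is knocked over or shoved more than 30 mm (distance of tumbler1 from where it was at the start of the episode above 0.03 m or angle between tumbler1's own z axis and vertical above 0.35 rad).
It fails at once if the tumbler is knocked over or shoved more than 30 mm (distance of tumbler2 from where it was at the start of the episode above 0.03 m or angle between tumbler2's own z axis and vertical above 0.35 rad).
It fails at once if the tumbler is knocked over or shoved more than 30 mm (distance of tumbler3 from where it was at the start of the episode above 0.03 m or angle between tumbler3's own z axis and vertical above 0.35 rad).
It fails at once if the food box is knocked over or shoved more than 30 mm (distance of food_box from where it was at the start of the episode above 0.03 m or angle between food_box's own z axis and vertical above 0.35 rad).
Of tray1, tray2, tray3, tray4 only 2 to 3 are there at a start; the rules pass over those that are not, and their reading is None.
At some moment in a run one of tray1, tray2, tray3, tray4, cover may be knocked a few centimetres aside while the robot is not near it.
It also fails if it takes over 208 s, if anything falls off the work surface, if the arm or the gripper's body presses on something with over 40 N, if the wrist force passes 120 N, or if a joint passes its speed limit or range.

ROBOT

A 6-joint arm with a two-finger parallel gripper is mounted at the origin on the work surface. World frame = base frame: x ahead of the robot, y to its left, z up, the work surface at z = 0. Lengths are in mm, angles in rad, forces in N, time in s.
With the tool pointing down it reaches from about 300 to 775 mm from the base axis. Payload 14.6 kg.
Tool frame: the origin (TCP) lies midway between the tips of the shut fingers; the grasp point (between the pads) lies 19 mm behind it (manip.hold_point_z is the distance from the TCP to the grasp point, in mm); z points along the fingers, y is the direction in which the jaws open and shut (so a half turn about z gives the same grasp; the last joint's range is limited). The gripper opens to 94 mm and grips with 3 to 60 N. Pads are 16 mm wide; open, the fingers measure 119 mm over their backs; the gripper's body (75 mm by 177 mm) begins 78 mm behind the grasp point.
Start: joints at [-1.238, 0.3, 1.521, -0, 1.321, -0.067], TCP at [214.071, -506.619, 205.446] pointing down, gripper open.
Joint ranges: [-3.03, 3.03], [-0.79, 2.21], [0.23, 2.52], [-1.04, 4.18], [0, 3.07], [-2.55, 2.55]. Speed limits (rad/s): [2.22, 2.22, 2.57, 3.14, 3.14, 3.14].

INTERFACE

Orientations are given as [roll, pitch, yaw] about the fixed x, y, z axes, in that order (R = Rz(yaw) Ry(pitch) Rx(roll)).
In Python, from cell import manip gives the robot as it stands.
- The arm moves only by the shell command python3 -m crank 'ROWS' [OPENING] [FORCE]. ROWS is JSON, a list of rows, each an object with "offset": the shift along the world's x, y, z in m, a list of three; "spin": the turn about the world's z in degrees. In form: [{"offset": [dx, dy, dz], "spin": spin}, ...]. A call has exactly 8 rows; each row is the pose to reach, as a shift and turn from the pose measured when the call began; what a row does not reach only later rows make up. A row lasts 1/12 s, in which the tool goes at most 41.7 mm and 7.16 degrees, less where a joint would pass 70% of its speed; a pose out of reach is approached as far as the arm can. A call with a gripper value outside its range is refused whole. OPENING is the opening, from 0 (shut) to 1 (fully open), set as the call begins (- or left out, the last holds). The fingers move at their own pace and stop on an object; FORCE is the grip in N (left out, the last holds). Time passes only in rows, so rows that repeat a pose let the fingers close, or fill a call up. It gives the time, the measured TCP pose, the force and the opening at its end, in the units of the state.
- manip.read_state(): the state, without advancing time (a new reading comes with each control period).
- manip.camera(name): name is "scene" or "side" or "wrist"; returns a dict with "pixels" (400x640x3 uint8, red, green, blue), "fx", "fy", "cx", "cy" (pixels), "extrinsics" (4x4, takes a point from world to camera coordinates); the wrist camera has in their place "hand_eye" (4x4, takes a point from camera to tool coordinates, whose origin is the TCP and whose axes are the flange's). Camera axes: x right, y down, z forward; pixel columns grow to the right and rows downward; lengths in mm; the calibration is good to about 2 mm. The wrist camera is an equidistant fisheye: a pixel r from the principal point sees the ray r / f radians off the axis. A picture is of the moment at which its call begins: read the wrist's pose just before it. There is no depth.
- manip.sign_off(): hands the job in, once; it reports no verdict.
Trained networks look in a picture, given as the dict that the camera call returned (one of the last four; its "shot" number tells which), for a name from the list of things; names that differ only in an ending like _2 or _b are one class to them, and where a whole thing is asked for, a point or a joint stands for the part that bears it (a point fixed in the world has none). Each returns a list of dicts, best first, with "conf" (0 to 1); they miss things now and then, are a little off and sometimes report something else, mostly with a low value. They report only what shows in the picture. A call takes as long as a camera call. They do not tell look-alikes from the thing itself.
- manip.search_frame(picture, name): "location" ([x, y, z] in mm, in world coordinates, good to about 4 mm: the middle of the surface that is visible of it).
- manip.masks_of(picture, name): "mask" (400x640 bool, what is visible of it).
The state is a dict: "clock": time; "joints": joint angles; "qd": joint speeds; "effort": joint torques, N m; "eef_pos": TCP position; "eef_rot": TCP orientation; "wrist_force": force on the tool from outside, world axes, zero at the start; "moment": the same for the moment, N m; "finger_gap": finger opening in mm.
Only numpy, scipy, OpenCV 4.12 (cv2) and the standard library are available. Lean on these libraries where they do the work, as an engineer would, in place of code of your own. Each camera call takes 0.05 s, during which the arm holds its last target. There are 200 camera calls.

## Working session

There is one attempt and no reset: what is moved stays moved. The work goes in short steps, Python scripts to look and compute and a shell command to move; the robot and the scene stay as the last step left them, time stands still between calls to the robot, and variables do not carry over. Pictures are saved under pics/ and viewed, about 12 in all and at most 16, crops included, and the job is handed in when it is done.

```bash
ls; mkdir -p pics
cat > h.py <<'E'
import numpy as np,cv2
from cell import manip
from scipy.spatial.transform import Rotation as R
def save(n,im,s=1): cv2.imwrite(f'pics/{n}.png',cv2.resize(im[...,::-1],None,fx=s,fy=s,interpolation=cv2.INTER_CUBIC))
def st():
    s=manip.read_state(); print('t',round(s['clock'],2),'p',np.round(s['eef_pos'],1),'r',np.round(s['eef_rot'],3),'f',np.round(s['wrist_force'],1),'gap',round(s['finger_gap'],1)); return s
def ray(pic,uv,s=None):
    """world origin and dirs of pixels"""
    uv=np.atleast_2d(np.float64(uv)); x=(uv[:,0]-pic['cx'])/pic['fx']; y=(uv[:,1]-pic['cy'])/pic['fy']
    if 'extrinsics' in pic:
        E=np.array(pic['extrinsics']); d=np.c_[x,y,np.ones(len(x))]
        return -E[:3,:3].T@E[:3,3], d@E[:3,:3]
    r=np.hypot(x,y)+1e-12; d=np.c_[np.sin(r)*x/r,np.sin(r)*y/r,np.cos(r)]
    H=np.array(pic['hand_eye']); W=np.eye(4); W[:3,:3]=R.from_euler('xyz',s['eef_rot']).as_matrix(); W[:3,3]=s['eef_pos']
    M=W@H; return M[:3,3], d@M[:3,:3].T
def atz(pic,uv,z,s=None):
    o,d=ray(pic,uv,s); return o+d*((z-o[2])/d[:,2])[:,None]
def proj(pic,P,s=None):
    P=np.atleast_2d(np.float64(P))
    if 'extrinsics' in pic:
        E=np.array(pic['extrinsics']); c=P@E[:3,:3].T+E[:3,3]; return np.c_[c[:,0]/c[:,2]*pic['fx']+pic['cx'],c[:,1]/c[:,2]*pic['fy']+pic['cy']]
    H=np.array(pic['hand_eye']); W=np.eye(4); W[:3,:3]=R.from_euler('xyz',s['eef_rot']).as_matrix(); W[:3,3]=s['eef_pos']
    c=(P-(W@H)[:3,3])@(W@H)[:3,:3]; n=np.hypot(c[:,0],c[:,1])+1e-9; th=np.arctan2(n,c[:,2])
    return np.c_[c[:,0]/n*th*pic['fx']+pic['cx'],c[:,1]/n*th*pic['fy']+pic['cy']]
def box(x,y,z,yaw,hx,hy):
    c,s=np.cos(yaw),np.sin(yaw); q=np.array([[1,1],[1,-1],[-1,-1],[-1,1]])*[hx,hy]
    return np.c_[q@np.array([[c,s],[-s,c]])+[x,y],np.full(4,z)]
E
python3 - <<'E'
from h import *
st()
for c in ['scene','side']:
    p=manip.camera(c); save(c,p['pixels'],1.25); o,_=ray(p,[320,200]); print(c,o.round())
    for n in ['dryer','cover','tray1','wheel_top','tumbler1','food_box']:
        print(n,[(round(a['conf'],2),np.round(a['location']).astype(int).tolist()) for a in manip.search_frame(p,n) if a['conf']>.2])
E
```

```text
pics
t 0.0 p [ 214.  -506.4  204.9] r [-3.14 -0.    0.4 ] f [ 0.2 -0.5  0.3] gap 94.3
scene [  970. -1018.   865.]
dryer [(0.79, [503, -70, 46]), (0.39, [589, -45, 59])]
cover [(0.64, [592, -43, 59])]
tray1 [(0.83, [174, 312, 16]), (0.73, [409, 262, 16]), (0.58, [624, -302, 8])]
wheel_top [(0.58, [496, -75, 50])]
tumbler1 [(0.86, [784, 85, 91]), (0.79, [790, -132, 70])]
food_box [(0.74, [422, -596, 81])]
side [ 290. 1081. 1287.]
dryer [(0.95, [475, 25, 50])]
cover [(0.79, [580, -21, 58])]
tray1 [(0.74, [404, 282, 4]), (0.74, [163, 313, 5]), (0.71, [624, -288, 7])]
wheel_top [(0.91, [477, 24, 49]), (0.73, [749, 32, 77])]
tumbler1 [(0.85, [771, -88, 81]), (0.81, [749, 31, 80])]
food_box [(0.77, [392, -543, 82]), (0.47, [773, -88, 82])]
```

View pics/scene.png

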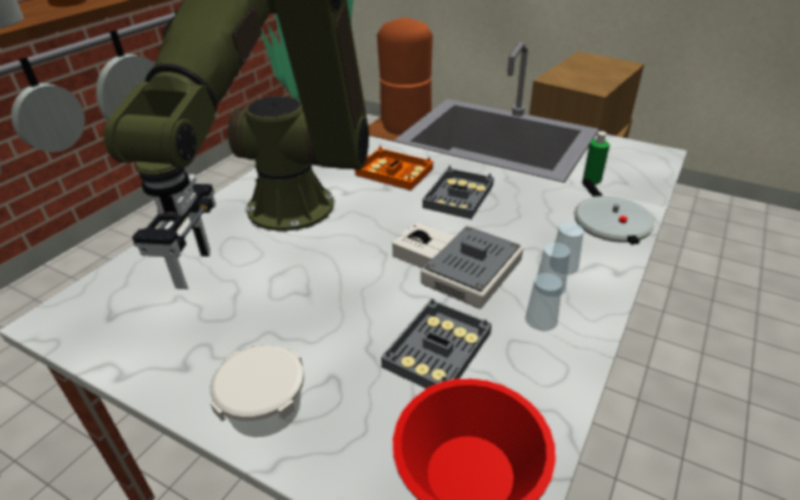

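View pics/side.png

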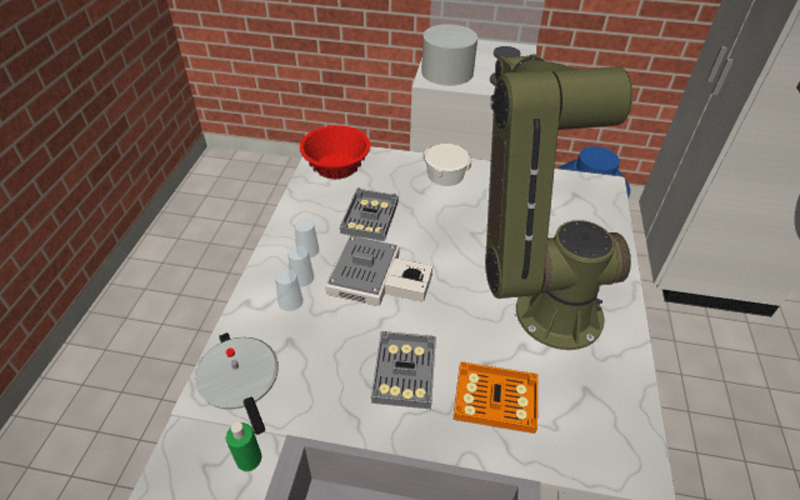

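The scene picture shows grey trays at (455,190) and (437,345), the orange look-alike at (395,167), the dryer with cover at (470,262) and the wheel at (420,237). The side picture shows the grey trays at (404,368) and (370,213), orange at (497,395), and the dryer at (365,268).

What could be taken for a tray: the orange one at (168,312) mm, which I leave, and the grey ones at (405,270) and (624,-295), which are the ones I want. The free place is right-near, about (390,-300). Next I go over the dryer.

```bash
python3 -m crank '[{"offset":[0,0.04,0.05],"spin":-7},{"offset":[0.03,0.08,0.1],"spin":-14},{"offset":[0.05,0.11,0.13],"spin":-21},{"offset":[0.075,0.14,0.14],"spin":-28},{"offset":[0.1,0.17,0.14],"spin":-35},{"offset":[0.12,0.205,0.14],"spin":-40},{"offset":[0.14,0.24,0.14],"spin":-40},{"offset":[0.16,0.275,0.14],"spin":-40}]' 1 20
python3 -m crank '[{"offset":[0.02,0.03,0],"spin":0},{"offset":[0.04,0.06,0],"spin":0},{"offset":[0.06,0.09,0],"spin":0},{"offset":[0.08,0.12,0],"spin":0},{"offset":[0.10,0.14,0],"spin":0},{"offset":[0.12,0.16,0],"spin":0},{"offset":[0.13,0.175,0],"spin":0},{"offset":[0.13,0.175,0],"spin":0}]'
python3 - <<'E'
from h import *
s=st(); p=manip.camera('wrist'); save('w1',p['pixels'],1.25); print(p['fx'],p['cx'],p['cy'],np.round(p['hand_eye'],2))
for n in ['dryer','cover','tray1','wheel_top']:
    print(n,[(round(a['conf'],2),np.round(a['location']).astype(int).tolist()) for a in manip.search_frame(p,n) if a['conf']>.2])
E
```

```text
clock: 1.37
eef_pos: [352.5, -267.0, 344.1]
eef_rot: [3.141, -0.001, -0.3]
wrist_force: [0.8, -0.7, 0.8]
finger_gap: 94.2
clock: 2.03
eef_pos: [483.7, -89.8, 343.7]
eef_rot: [3.141, -0.0, -0.297]
wrist_force: [0.0, 0.4, -0.4]
finger_gap: 94.1
t 2.03 p [483.7 -89.8 343.7] r [ 3.141 -0.    -0.297] f [ 0.   0.4 -0.4] gap 94.1
309.70691628693146 323.41121294737184 206.11321751773175 [[ 0.0000e+00 -9.7000e-01 -2.5000e-01  7.1620e+01]
 [ 1.0000e+00  0.0000e+00 -0.0000e+00 -9.0000e-02]
 [ 0.0000e+00 -2.5000e-01  9.7000e-01 -1.7961e+02]
 [ 0.0000e+00  0.0000e+00  0.0000e+00  1.0000e+00]]
dryer [(0.91, [466, -36, 52])]
cover [(0.69, [584, -39, 58]), (0.66, [439, -24, 65])]
tray1 [(0.76, [620, -288, 3]), (0.71, [178, 254, 17]), (0.4, [586, -40, 59])]
wheel_top [(0.79, [468, -35, 45])]
```

View pics/w1.png

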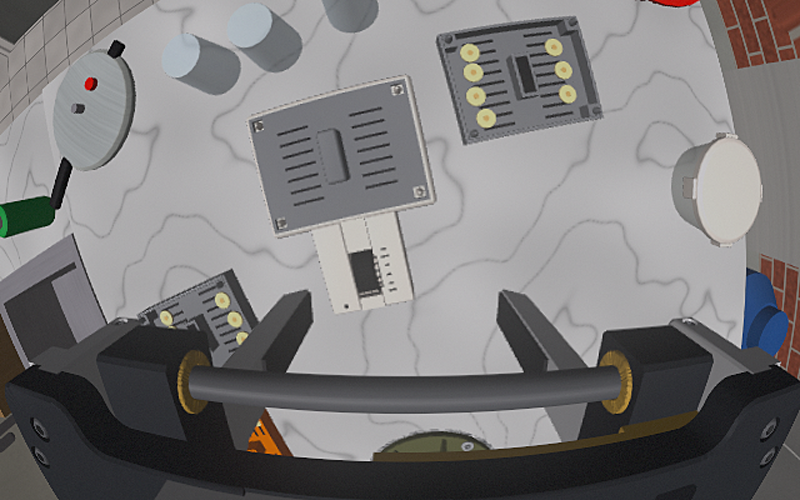

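The wrist picture shows the covered dryer at (340,160), with post tips at about (257,126), (397,89), (420,191) and (281,223). The wheel is at (366,272), the right tray at (518,80), and three tumblers are beyond the dryer. I fit poses next.

```bash
cat >> h.py <<'E'
from scipy.optimize import least_squares
def rect(pic,name,z,near,s=None):
    """mask -> rectangle in plane z: centre, sizes, yaw of the short (x) side"""
    best=None
    for m in manip.masks_of(pic,name):
        c=max(cv2.findContours(m['mask'].astype(np.uint8),cv2.RETR_EXTERNAL,cv2.CHAIN_APPROX_NONE)[0],key=len)[:,0]
        P=atz(pic,c,z,s)[:,:2]; (cx,cy),(a,b),t=cv2.minAreaRect(P.astype(np.float32))
        yaw=t if a<b else t+90; yaw=(yaw+90)%180-90
        r=np.round([m['conf'],cx,cy,min(a,b),max(a,b),yaw],2)
        if np.hypot(cx-near[0],cy-near[1])<80 and best is None: best=r
    print(name,z,best); return best
def fit4(pic,uv,z,guess,s=None,hx=63.75,hy=88.75,freez=False):
    """uv of the 4 corners, any order -> x,y,yaw(,z)"""
    uv=np.float64(uv)
    def f(v):
        q=proj(pic,box(v[0],v[1],v[3] if freez else z,v[2],hx,hy),s); d=np.linalg.norm(q[:,None]-uv,axis=2); return (q[d.argmin(0)]-uv).ravel()
    r=least_squares(f,list(guess)+([z] if freez else [])); print('fit',np.round(r.x[:2],1),'yaw deg',round(np.degrees(r.x[2]),2),np.round(r.x[3:],1),'res px',np.round(np.abs(r.fun).max(),2)); return r.x
E
python3 - <<'E'
from h import *
s=st(); p=manip.camera('wrist')
c=np.array([(257,126),(397,89),(420,191),(281,223)])/1.25
for fz in (0,1): v=fit4(p,c,66,(584,-39,-.2),s,freez=fz)
t=np.array([(448,40),(572,21),(597,111),(467,138)])/1.25
for fz in (0,1): fit4(p,t,48,(620,-288,0.),s,freez=fz)
rect(p,'cover',58,(584,-39),s); rect(p,'tray1',32,(620,-288),s)
print(atz(p,np.array([(350,272),(372,271)])/1.25,66,s))
im=p['pixels'][0:270,180:500]; save('w2',im,2.5)
E
```

```text
t 2.28 p [482.1 -92.8 344.4] r [ 3.141e+00 -2.000e-03 -3.010e-01] f [-0.4  0.1 -0.6] gap 94.1
fit [582.4 -39.1] yaw deg -4.87 [] res px 1.22
fit [582.8 -38.1] yaw deg -4.86 [59.] res px 0.45
fit [ 617.8 -293.2] yaw deg -2.9 [] res px 2.88
fit [ 617.6 -292.7] yaw deg -2.89 [49.5] res px 2.86
cover 58 [  0.95 583.88 -34.14 152.53 202.15  -4.61]
tray1 32 [   0.91  622.96 -293.75  151.95  206.46   -2.87]
[[442.75831509 -10.04529904  66.        ]
 [435.93909083 -36.70695655  66.        ]]
```

View pics/w2.png

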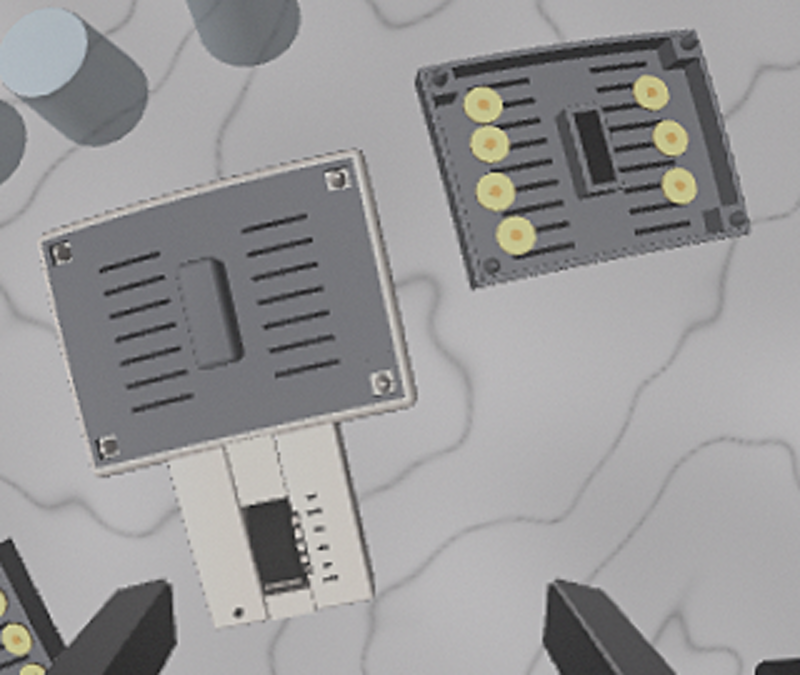

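```bash
python3 -m crank '[{"offset":[0.02,0.012,-0.025],"spin":4},{"offset":[0.04,0.024,-0.05],"spin":8},{"offset":[0.06,0.036,-0.08],"spin":12.4},{"offset":[0.08,0.046,-0.11],"spin":12.4},{"offset":[0.101,0.055,-0.134],"spin":12.4},{"offset":[0.101,0.055,-0.134],"spin":12.4},{"offset":[0.101,0.055,-0.134],"spin":12.4},{"offset":[0.101,0.055,-0.134],"spin":12.4}]'
cat > look.py <<'E'
import sys
from h import *
name=sys.argv[1]; s=st(); p=manip.camera('wrist'); s=st(); np.savez('pics/'+name,**{k:np.array(v) for k,v in p.items()},eef_pos=s['eef_pos'],eef_rot=s['eef_rot'])
x0,y0,x1,y1,k=[float(a) for a in sys.argv[2:7]] if len(sys.argv)>2 else (0,0,640,400,1.25)
save(name,p['pixels'][int(y0):int(y1),int(x0):int(x1)],k)
E
cat >> h.py <<'E'
def load(n):
    d=np.load(f'pics/{n}.npz'); p={k:d[k] for k in d.files}; return p,dict(eef_pos=p['eef_pos'],eef_rot=p['eef_rot'])
E
python3 look.py c1 120 0 520 300 2
python3 - <<'E'
from h import *
s=st(); p=manip.camera('wrist'); rect(p,'cover',58,(584,-39),s)
print(proj(p,box(583,-38,66,np.radians(-4.8),63.75,88.75),s).round())
E
```

```text
clock: 3.1
eef_pos: [583.1, -38.2, 211.5]
eef_rot: [3.141, -0.003, -0.085]
wrist_force: [-0.4, -0.4, 0.0]
finger_gap: 93.9
t 3.1 p [583.1 -38.2 211.5] r [ 3.141e+00 -3.000e-03 -8.500e-02] f [-0.4 -0.4  0. ] gap 93.9
t 3.15 p [583.2 -38.3 212.1] r [ 3.141 -0.004 -0.085] f [-0.6 -1.3  0.5] gap 94.3
t 3.15 p [583.2 -38.3 212.1] r [ 3.141 -0.004 -0.085] f [-0.6 -1.3  0.5] gap 94.3
cover 58 [  0.91 584.15 -33.99 151.35 202.58  -4.84]
[[240. 139.]
 [406. 139.]
 [400. 251.]
 [247. 251.]]
```

View pics/c1.png

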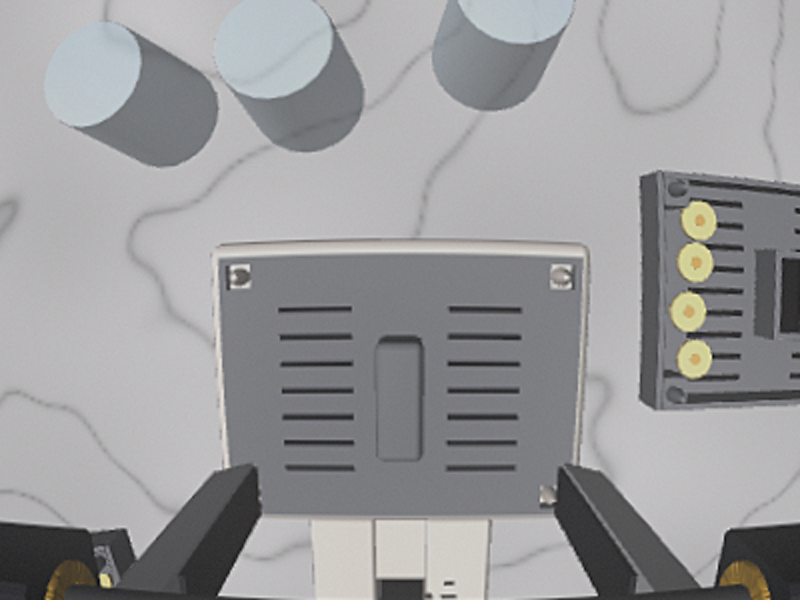

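The close view shows the block at crop (400,400), with posts at (240,277), (562,277) and (548,494). That puts the cover centre at about (584,-35) with yaw -4.8°. I descend and grip.

```bash
python3 -m crank '[{"offset":[0.001,0.003,-0.03],"spin":0},{"offset":[0.001,0.003,-0.06],"spin":0},{"offset":[0.001,0.003,-0.09],"spin":0},{"offset":[0.001,0.003,-0.115],"spin":0},{"offset":[0.001,0.003,-0.135],"spin":0},{"offset":[0.001,0.003,-0.145],"spin":0},{"offset":[0.001,0.003,-0.147],"spin":0},{"offset":[0.001,0.003,-0.147],"spin":0}]'
python3 -m crank '[{"offset":[0,0,0],"spin":0},{"offset":[0,0,0],"spin":0},{"offset":[0,0,0],"spin":0},{"offset":[0,0,0],"spin":0},{"offset":[0,0,0],"spin":0},{"offset":[0,0,0],"spin":0},{"offset":[0,0,0],"spin":0},{"offset":[0,0,0],"spin":0}]' 0 35
python3 -m crank '[{"offset":[0,0,0.005],"spin":0},{"offset":[0,0,0.01],"spin":0},{"offset":[0,0,0.02],"spin":0},{"offset":[0,0,0.04],"spin":0},{"offset":[0,0,0.07],"spin":0},{"offset":[0,0,0.1],"spin":0},{"offset":[0,0,0.13],"spin":0},{"offset":[0,0,0.13],"spin":0}]'
python3 look.py c2
```

```text
clock: 3.92
eef_pos: [584.5, -35.5, 66.1]
eef_rot: [3.141, -0.005, -0.085]
wrist_force: [-0.1, -0.3, -0.3]
finger_gap: 94.1
clock: 4.58
eef_pos: [584.5, -35.5, 66.1]
eef_rot: [3.141, -0.005, -0.085]
wrist_force: [0.1, -0.2, 0.7]
finger_gap: 44.0
clock: 5.25
eef_pos: [586.3, -35.7, 203.2]
eef_rot: [3.14, -0.015, -0.085]
wrist_force: [-0.2, 0.6, -1.9]
finger_gap: 23.3
t 5.25 p [586.3 -35.7 203.2] r [ 3.14  -0.015 -0.085] f [-0.2  0.6 -1.9] gap 23.3
t 5.3 p [585.5 -35.6 199.8] r [ 3.141 -0.011 -0.085] f [-0.4  0.3 -3.7] gap 23.3
```

View pics/c2.png

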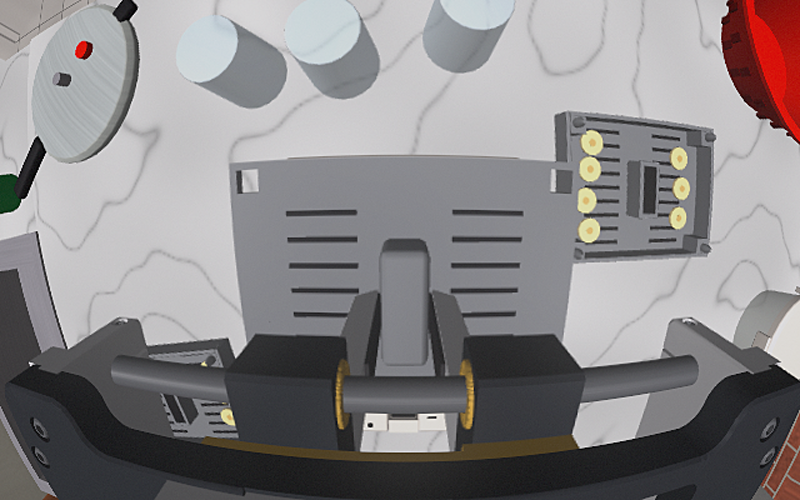

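Run:
```python
from h import *
p,s=load('c2')
c=np.array([(247,181),(560,181)])/1.25
def f(v):
    q=box(v[0],v[1],v[2],np.radians(-4.86),63.75,88.75)[:2]; return (proj(p,q,s)-c).ravel()
r=least_squares(f,(585,-35,145)); print(r.x,r.fun, s['eef_pos'])
```

```text
[585.78357061 -35.12522913 171.15847966] [ 0.00023981  0.00418772  0.00023922 -0.00418419] [585.50629243 -35.59186577 199.77894993]
```

```bash
python3 -m crank '[{"offset":[-0.01,-0.014,0],"spin":0},{"offset":[-0.03,-0.041,0],"spin":0},{"offset":[-0.055,-0.075,0],"spin":0},{"offset":[-0.08,-0.11,0],"spin":0},{"offset":[-0.105,-0.144,0],"spin":0},{"offset":[-0.13,-0.178,0],"spin":0},{"offset":[-0.155,-0.213,0],"spin":0},{"offset":[-0.175,-0.24,0],"spin":0}]'
python3 -m crank '[{"offset":[-0.01,-0.014,0],"spin":0},{"offset":[-0.01,-0.014,-0.02],"spin":0},{"offset":[-0.01,-0.014,-0.045],"spin":0},{"offset":[-0.01,-0.014,-0.07],"spin":0},{"offset":[-0.01,-0.014,-0.095],"spin":0},{"offset":[-0.01,-0.014,-0.115],"spin":0},{"offset":[-0.01,-0.014,-0.13],"spin":0},{"offset":[-0.01,-0.014,-0.14],"spin":0}]'
python3 -m crank '[{"offset":[0,0,-0.002],"spin":0},{"offset":[0,0,-0.004],"spin":0},{"offset":[0,0,-0.006],"spin":0},{"offset":[0,0,-0.008],"spin":0},{"offset":[0,0,-0.01],"spin":0},{"offset":[0,0,-0.012],"spin":0},{"offset":[0,0,-0.014],"spin":0},{"offset":[0,0,-0.014],"spin":0}]'
python3 look.py c3
```

```text
clock: 5.97
eef_pos: [408.4, -276.8, 199.0]
eef_rot: [3.141, -0.01, -0.085]
wrist_force: [0.3, -0.1, -2.1]
finger_gap: 23.4
clock: 6.63
eef_pos: [397.3, -289.9, 56.6]
eef_rot: [-3.14, -0.007, -0.085]
wrist_force: [-0.2, -0.1, -2.8]
finger_gap: 23.2
clock: 7.3
eef_pos: [397.3, -289.8, 42.4]
eef_rot: [-3.14, -0.007, -0.085]
wrist_force: [-0.8, 0.5, -2.9]
finger_gap: 23.6
t 7.3 p [ 397.3 -289.8   42.4] r [-3.14  -0.007 -0.085] f [-0.8  0.5 -2.9] gap 23.6
t 7.35 p [ 397.3 -289.9   42.5] r [-3.14  -0.007 -0.085] f [ 0.5  0.6 -2.8] gap 23.3
```

View pics/c3.png

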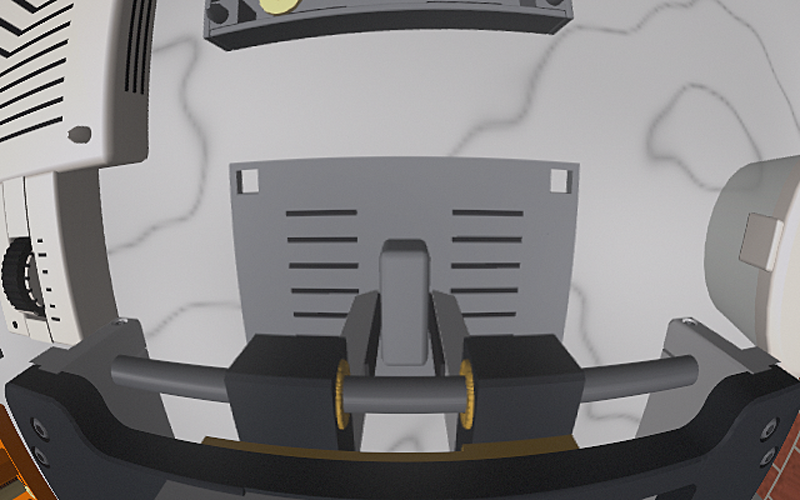

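The cover is still held level at (405,260) and is not down yet. I lower it further.

```bash
python3 -m crank '[{"offset":[0,0,-0.002],"spin":0},{"offset":[0,0,-0.004],"spin":0},{"offset":[0,0,-0.005],"spin":0},{"offset":[0,0,-0.006],"spin":0},{"offset":[0,0,-0.007],"spin":0},{"offset":[0,0,-0.008],"spin":0},{"offset":[0,0,-0.008],"spin":0},{"offset":[0,0,-0.008],"spin":0}]'
python3 -m crank '[{"offset":[0,0,-0.001],"spin":0},{"offset":[0,0,-0.002],"spin":0},{"offset":[0,0,-0.003],"spin":0},{"offset":[0,0,-0.004],"spin":0},{"offset":[0,0,-0.005],"spin":0},{"offset":[0,0,-0.006],"spin":0},{"offset":[0,0,-0.006],"spin":0},{"offset":[0,0,-0.006],"spin":0}]'
```

```text
clock: 8.02
eef_pos: [397.5, -289.9, 36.3]
eef_rot: [-3.14, -0.007, -0.085]
wrist_force: [-9.4, 8.2, 26.4]
finger_gap: 23.3
clock: 8.68
eef_pos: [399.8, -290.1, 34.0]
eef_rot: [-3.141, -0.012, -0.085]
wrist_force: [-3.4, 17.7, 46.4]
finger_gap: 23.9
```

```bash
python3 -m crank '[{"offset":[0,0,0.002],"spin":0},{"offset":[0,0,0.003],"spin":0},{"offset":[0,0,0.003],"spin":0},{"offset":[0,0,0.003],"spin":0},{"offset":[0,0,0.003],"spin":0},{"offset":[0,0,0.003],"spin":0},{"offset":[0,0,0.02],"spin":0},{"offset":[0,0,0.05],"spin":0}]' 0.5
python3 -m crank '[{"offset":[0.03,0,0.03],"spin":0},{"offset":[0.06,0,0.055],"spin":0},{"offset":[0.09,0,0.08],"spin":0},{"offset":[0.12,0,0.09],"spin":0},{"offset":[0.15,-0.001,0.09],"spin":0},{"offset":[0.18,-0.002,0.09],"spin":0},{"offset":[0.21,-0.003,0.09],"spin":1},{"offset":[0.22,-0.003,0.09],"spin":2}]'
python3 -m crank '[{"offset":[0,0,0],"spin":0},{"offset":[0,0,0],"spin":0},{"offset":[0,0,0],"spin":0},{"offset":[0,0,0],"spin":0},{"offset":[0,0,0],"spin":0},{"offset":[0,0,0],"spin":0},{"offset":[0,0,0],"spin":0},{"offset":[0,0,0],"spin":0}]'
python3 look.py b1 120 0 520 300 2
python3 - <<'E'
from h import *
s=st(); p=manip.camera('wrist'); 
for z in (20,32): rect(p,'tray1',z,(623,-293),s)
print(proj(p,box(620,-292,48,np.radians(-2.9),63.75,88.75),s).round(), proj(p,[[620,-292,32]],s))
E
```

```text
clock: 9.35
eef_pos: [398.3, -289.1, 81.9]
eef_rot: [-3.138, -0.007, -0.085]
wrist_force: [0.9, -0.2, 0.2]
finger_gap: 47.0
clock: 10.02
eef_pos: [620.8, -291.5, 170.6]
eef_rot: [-3.137, -0.007, -0.049]
wrist_force: [-1.3, -0.3, -0.2]
finger_gap: 47.2
clock: 10.68
eef_pos: [620.7, -291.6, 170.8]
eef_rot: [-3.137, -0.007, -0.049]
wrist_force: [0.8, 0.8, 0.2]
finger_gap: 47.1
t 10.68 p [ 620.7 -291.6  170.8] r [-3.137 -0.007 -0.049] f [0.8 0.8 0.2] gap 47.1
t 10.73 p [ 620.7 -291.5  170.7] r [-3.137 -0.007 -0.049] f [-0.3 -0.1 -0.5] gap 46.6
t 10.73 p [ 620.7 -291.5  170.7] r [-3.137 -0.007 -0.049] f [-0.3 -0.1 -0.5] gap 46.6
tray1 20 [   0.8   620.92 -295.95  156.53  208.07   -2.63]
tray1 32 [   0.8   623.46 -295.94  150.85  200.53   -2.63]
[[236. 141.]
 [414. 141.]
 [406. 260.]
 [243. 260.]] [[324.50543996 199.56147866]]
```

View pics/b1.png

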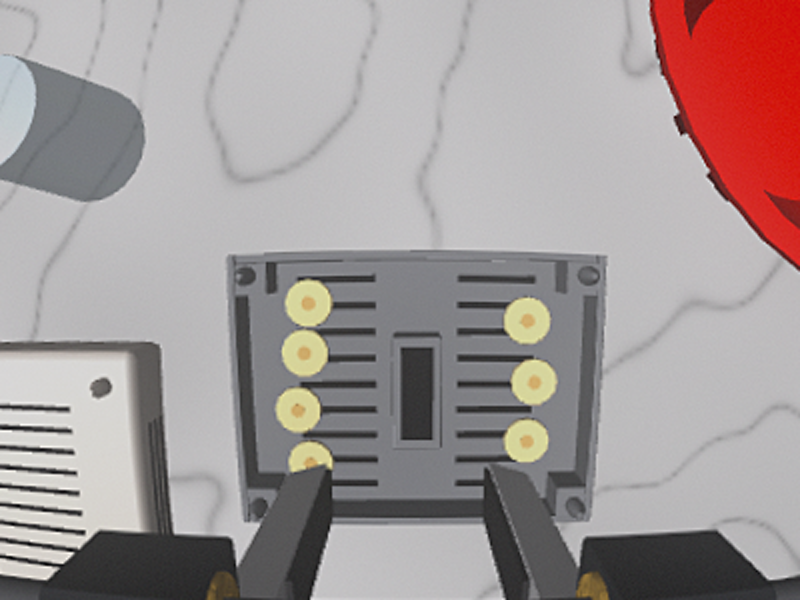

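The close crop shows grey tray B, post tips at crop (244,275), (589,275), (574,508), (258,508), chimney at (417,392). The slices stay clear of the fingers.

Run:
```python
from h import *
p,s=load('b1')
c=np.array([(244,275),(589,275),(574,508),(258,508)])/2+[120,0]
for fz in (0,1): fit4(p,c,48,(620,-292,-.05),s,freez=fz)
r=np.array([(393,335),(440,335),(440,447),(394,447)])/2+[120,0]
fit4(p,r,32,(620,-292,-.05),s,30,13)
p,s=load('c1')
c=np.array([(240,277),(562,277),(548,494)])/2+[120,0]
for fz in (0,1): fit4(p,c,66,(584,-35,-.08),s,freez=fz)
# two-view height: tray B posts w1-like view(c2) vs b1
```

```text
fit [ 624.7 -296.2] yaw deg -2.68 [] res px 2.88
fit [ 622.8 -296.2] yaw deg -2.68 [37.3] res px 0.4
fit [ 623.6 -296.3] yaw deg -2.36 [] res px 0.85
fit [585.5 -33.9] yaw deg -5.04 [] res px 3.49
fit [583.9 -34.5] yaw deg -5.04 [53.9] res px 0.56
```

```bash
python3 -m crank '[{"offset":[0.0025,-0.0045,-0.03],"spin":0},{"offset":[0.0025,-0.0045,-0.06],"spin":0},{"offset":[0.0025,-0.0045,-0.09],"spin":0},{"offset":[0.0025,-0.0045,-0.12],"spin":0},{"offset":[0.0025,-0.0045,-0.14],"spin":0},{"offset":[0.0025,-0.0045,-0.153],"spin":0},{"offset":[0.0025,-0.0045,-0.16],"spin":0},{"offset":[0.0025,-0.0045,-0.16],"spin":0}]'
python3 -m crank '[{"offset":[0,0,0],"spin":0},{"offset":[0,0,0],"spin":0},{"offset":[0,0,0],"spin":0},{"offset":[0,0,0],"spin":0},{"offset":[0,0,0],"spin":0},{"offset":[0,0,0],"spin":0},{"offset":[0,0,0],"spin":0},{"offset":[0,0,0],"spin":0}]' 0 40
```

```text
clock: 11.55
eef_pos: [623.0, -295.8, 9.6]
eef_rot: [-3.137, -0.006, -0.049]
wrist_force: [-1.2, 0.2, 0.1]
finger_gap: 46.9
clock: 12.22
eef_pos: [623.5, -296.1, 10.8]
eef_rot: [-3.137, -0.007, -0.048]
wrist_force: [-1.6, 0.5, 5.8]
finger_gap: 25.6
```

Gripped. Before carrying, I release and look straight down on the bare dryer with the same geometry, so that calibration errors cancel.

```bash
python3 -m crank '[{"offset":[0,0,0],"spin":0},{"offset":[0,0,0],"spin":0},{"offset":[0,0,0],"spin":0},{"offset":[0,0,0.01],"spin":0},{"offset":[0,0,0.04],"spin":0},{"offset":[0,0,0.08],"spin":0},{"offset":[0,0,0.12],"spin":0},{"offset":[0,0,0.16],"spin":0}]' 0.5
python3 -m crank '[{"offset":[0,0.04,0.03],"spin":0},{"offset":[-0.005,0.08,0.05],"spin":0},{"offset":[-0.01,0.12,0.05],"spin":0},{"offset":[-0.015,0.16,0.05],"spin":0},{"offset":[-0.02,0.2,0.05],"spin":-1},{"offset":[-0.03,0.24,0.05],"spin":-2},{"offset":[-0.039,0.26,0.05],"spin":-2},{"offset":[-0.039,0.26,0.05],"spin":-2}]'
python3 -m crank '[{"offset":[0,0,0],"spin":0},{"offset":[0,0,0],"spin":0},{"offset":[0,0,0],"spin":0},{"offset":[0,0,0],"spin":0},{"offset":[0,0,0],"spin":0},{"offset":[0,0,0],"spin":0},{"offset":[0,0,0],"spin":0},{"offset":[0,0,0],"spin":0}]'
python3 look.py d1 200 110 440 280 2.4
```

```text
clock: 12.88
eef_pos: [623.2, -295.9, 173.4]
eef_rot: [-3.137, -0.007, -0.048]
wrist_force: [0.3, 0.2, -0.1]
finger_gap: 47.2
clock: 13.55
eef_pos: [582.9, -31.3, 224.6]
eef_rot: [-3.137, -0.008, -0.079]
wrist_force: [1.7, -0.6, 0.3]
finger_gap: 46.7
clock: 14.22
eef_pos: [582.9, -31.6, 224.5]
eef_rot: [-3.137, -0.008, -0.08]
wrist_force: [1.0, 0.3, 0.4]
finger_gap: 47.0
t 14.22 p [582.9 -31.6 224.5] r [-3.137 -0.008 -0.08 ] f [1.  0.3 0.4] gap 47.0
t 14.27 p [582.9 -31.5 224.6] r [-3.137 -0.008 -0.079] f [ 0.1 -0.3  0. ] gap 47.1
```

View pics/d1.png

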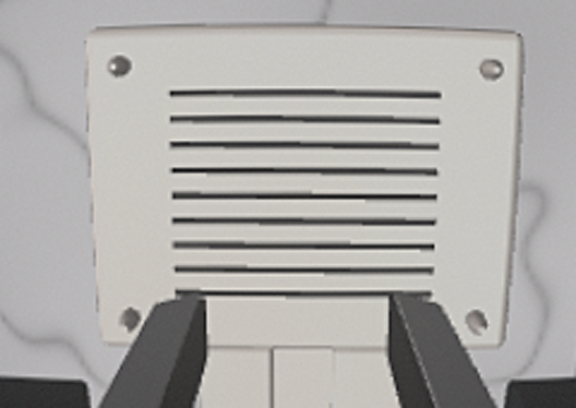

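Run:
```python
from h import *
p,s=load('d1')
c=np.array([(119,65.5),(491,69),(476,319.5),(130,319.5)])/2.4+[200,110]
for fz in (0,1): fit4(p,c,58,(584,-35,-.08),s,freez=fz)
e=np.array([(88,30),(523,33),(505,346),(102,346)])/2.4+[200,110]
for fz in (0,1): fit4(p,e,50,(584,-35,-.08),s,83,108,freez=fz)
p,s=load('b1')
c=np.array([(244,275),(589,275),(574,508),(258,508)])/2+[120,0]
for fz in (0,1): fit4(p,c,40,(620,-292,-.05),s,freez=fz)
e=np.array([(228,254),(606,257),(591,521),(246,521)])/2+[120,0]
for fz in (0,1): fit4(p,e,32,(620,-292,-.05),s,75,100,freez=fz)
```

```text
fit [584.6 -34.6] yaw deg -4.77 [] res px 1.14
fit [583.9 -34.6] yaw deg -4.77 [53.9] res px 0.47
fit [584.2 -35. ] yaw deg -4.69 [] res px 2.06
fit [583.1 -34.9] yaw deg -4.69 [42.7] res px 0.62
fit [ 623.3 -296.2] yaw deg -2.68 [] res px 1.01
fit [ 622.8 -296.2] yaw deg -2.68 [37.3] res px 0.4
fit [ 622.7 -297.2] yaw deg -2.67 [] res px 1.17
fit [ 622.4 -297.2] yaw deg -2.67 [29.9] res px 0.68
```

Dryer is at (584.3,-34.7), yaw -4.8°, and tray B is at (623,-296.2), yaw -2.7°. The free-fitted heights (54/43 for the dryer posts/edge, 37/30 for the tray) fit the text to within about 1 cm. I go back and fetch tray B.

```bash
python3 -m crank '[{"offset":[0.01,-0.04,-0.01],"spin":1},{"offset":[0.02,-0.08,-0.02],"spin":1.8},{"offset":[0.03,-0.12,-0.03],"spin":1.8},{"offset":[0.04,-0.16,-0.05],"spin":1.8},{"offset":[0.04,-0.2,-0.05],"spin":1.8},{"offset":[0.04,-0.24,-0.06],"spin":1.8},{"offset":[0.04,-0.2645,-0.08],"spin":1.8},{"offset":[0.04,-0.2645,-0.08],"spin":1.8}]' 0.5
python3 -m crank '[{"offset":[0,0,-0.02],"spin":0},{"offset":[0,0,-0.05],"spin":0},{"offset":[0,0,-0.08],"spin":0},{"offset":[0,0,-0.11],"spin":0},{"offset":[0,0,-0.125],"spin":0},{"offset":[0,0,-0.134],"spin":0},{"offset":[0,0,-0.134],"spin":0},{"offset":[0,0,-0.134],"spin":0}]'
python3 -m crank '[{"offset":[0,0,0],"spin":0},{"offset":[0,0,0],"spin":0},{"offset":[0,0,0],"spin":0},{"offset":[0,0,0],"spin":0},{"offset":[0,0,0],"spin":0},{"offset":[0,0,0],"spin":0},{"offset":[0,0,0],"spin":0},{"offset":[0,0,0],"spin":0}]' 0 40
python3 -m crank '[{"offset":[0,0,0.01],"spin":0},{"offset":[0,0,0.02],"spin":0},{"offset":[0,0,0.04],"spin":0},{"offset":[0,0,0.065],"spin":0},{"offset":[0,0,0.09],"spin":0},{"offset":[0,0,0.11],"spin":0},{"offset":[0,0,0.12],"spin":0},{"offset":[0,0,0.12],"spin":0}]'
```

```text
clock: 14.93
eef_pos: [620.6, -300.8, 139.8]
eef_rot: [-3.135, -0.003, -0.053]
wrist_force: [0.8, 1.0, -0.7]
finger_gap: 47.1
clock: 15.6
eef_pos: [621.3, -300.8, 7.0]
eef_rot: [-3.136, -0.004, -0.053]
wrist_force: [-0.7, -0.5, 1.1]
finger_gap: 47.0
clock: 16.27
eef_pos: [621.7, -300.7, 7.7]
eef_rot: [-3.136, -0.005, -0.052]
wrist_force: [-0.3, 4.7, 5.9]
finger_gap: 25.7
clock: 16.93
eef_pos: [622.5, -301.3, 130.9]
eef_rot: [-3.138, -0.009, -0.052]
wrist_force: [-1.0, 0.0, -3.3]
finger_gap: 25.7
```

```bash
python3 -m crank '[{"offset":[-0.003,0.015,0],"spin":0},{"offset":[-0.007,0.045,0],"spin":0},{"offset":[-0.012,0.08,0],"spin":0},{"offset":[-0.018,0.12,0],"spin":-1},{"offset":[-0.024,0.16,0],"spin":-1.8},{"offset":[-0.03,0.2,0],"spin":-1.8},{"offset":[-0.036,0.235,0],"spin":-1.8},{"offset":[-0.0395,0.255,0],"spin":-1.8}]'
python3 -m crank '[{"offset":[0,0.005,0],"spin":0},{"offset":[0,0.01,0],"spin":0},{"offset":[0,0.01,0],"spin":0},{"offset":[0,0.01,0],"spin":0},{"offset":[0,0.01,0],"spin":0},{"offset":[0,0.01,0],"spin":0},{"offset":[0,0.01,0],"spin":0},{"offset":[0,0.01,0],"spin":0}]'
python3 look.py b2
python3 - <<'E'
from h import *
p,s=load('b2')
for z in (32,48): print(proj(p,box(584.2,-34.7,s['eef_pos'][2]-8+z,np.radians(-4.78),*((63.75,88.75) if z==48 else (75,100))),s).round(1))
E
```

```text
clock: 17.6
eef_pos: [581.6, -42.9, 129.6]
eef_rot: [-3.138, -0.007, -0.082]
wrist_force: [0.1, 0.1, -2.1]
finger_gap: 25.9
clock: 18.27
eef_pos: [581.6, -33.4, 129.5]
eef_rot: [-3.138, -0.007, -0.083]
wrist_force: [-0.8, 0.7, -2.9]
finger_gap: 25.8
t 18.27 p [581.6 -33.4 129.5] r [-3.138 -0.007 -0.083] f [-0.8  0.7 -2.9] gap 25.8
t 18.32 p [581.6 -33.3 129.5] r [-3.138 -0.007 -0.082] f [ 0.4  0.1 -2.6] gap 25.6
[[147.  126.5]
 [504.1 127.5]
 [467.2 350.7]
 [182.5 350. ]]
[[149.6 146.9]
 [501.7 147.9]
 [464.6 354.9]
 [185.1 354.1]]
```

View pics/b2.png

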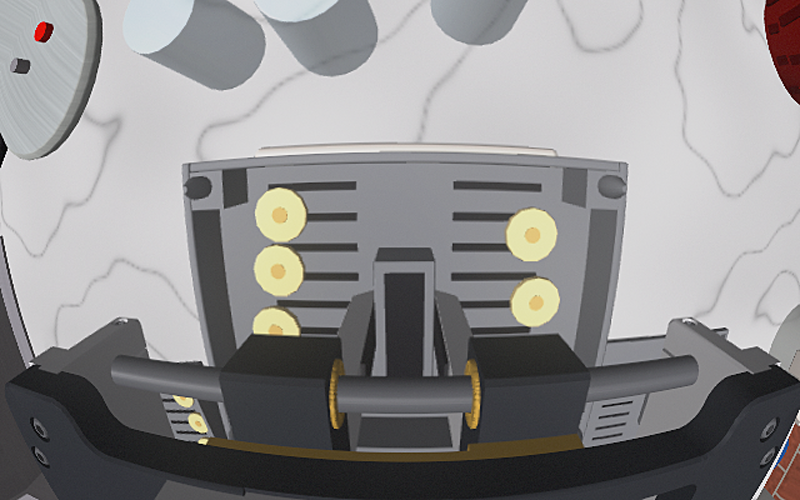

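The tray hangs level. Its front rim corners at (184,162) and (627,164) put it about 0.8 mm ahead of the TCP. I lower it onto the posts.

```bash
python3 -m crank '[{"offset":[0.0016,-0.0011,-0.01],"spin":0},{"offset":[0.0016,-0.0011,-0.025],"spin":0},{"offset":[0.0016,-0.0011,-0.037],"spin":0},{"offset":[0.0016,-0.0011,-0.045],"spin":0},{"offset":[0.0016,-0.0011,-0.05],"spin":0},{"offset":[0.0016,-0.0011,-0.053],"spin":0},{"offset":[0.0016,-0.0011,-0.055],"spin":0},{"offset":[0.0016,-0.0011,-0.055],"spin":0}]'
python3 -m crank '[{"offset":[0,0,-0.002],"spin":0},{"offset":[0,0,-0.004],"spin":0},{"offset":[0,0,-0.006],"spin":0},{"offset":[0,0,-0.008],"spin":0},{"offset":[0,0,-0.01],"spin":0},{"offset":[0,0,-0.01],"spin":0},{"offset":[0,0,-0.01],"spin":0},{"offset":[0,0,-0.01],"spin":0}]'
```

```text
clock: 18.98
eef_pos: [583.2, -34.4, 74.5]
eef_rot: [-3.138, -0.007, -0.082]
wrist_force: [-0.8, 0.2, -2.4]
finger_gap: 26.0
clock: 19.65
eef_pos: [583.3, -34.4, 64.5]
eef_rot: [-3.138, -0.007, -0.082]
wrist_force: [-0.5, 0.8, -2.5]
finger_gap: 25.8
```

```bash
python3 -m crank '[{"offset":[0,0,-0.002],"spin":0},{"offset":[0,0,-0.004],"spin":0},{"offset":[0,0,-0.006],"spin":0},{"offset":[0,0,-0.007],"spin":0},{"offset":[0,0,-0.008],"spin":0},{"offset":[0,0,-0.008],"spin":0},{"offset":[0,0,-0.008],"spin":0},{"offset":[0,0,-0.008],"spin":0}]'
```

```text
clock: 20.32
eef_pos: [583.3, -34.4, 57.7]
eef_rot: [-3.138, -0.007, -0.082]
wrist_force: [-8.2, 1.0, 10.9]
finger_gap: 25.7
```

Seated: TCP 57.7 as predicted, with 11 N contact. I release and go to tray A.

```bash
python3 -m crank '[{"offset":[0,0,0],"spin":0},{"offset":[0,0,0],"spin":0},{"offset":[0,0,0],"spin":0},{"offset":[0,0,0.005],"spin":0},{"offset":[0,0,0.03],"spin":0},{"offset":[0,0,0.06],"spin":0},{"offset":[0,0,0.09],"spin":0},{"offset":[0,0,0.12],"spin":0}]' 0.5
python3 -m crank '[{"offset":[-0.02,0.035,0],"spin":0},{"offset":[-0.04,0.07,0],"spin":0},{"offset":[-0.06,0.105,0],"spin":0},{"offset":[-0.08,0.14,0],"spin":0},{"offset":[-0.1,0.175,0],"spin":0},{"offset":[-0.12,0.21,0],"spin":0},{"offset":[-0.14,0.245,0],"spin":0},{"offset":[-0.16,0.275,0],"spin":0}]'
python3 -m crank '[{"offset":[-0.018,0.03,0],"spin":0},{"offset":[-0.018,0.03,0],"spin":0},{"offset":[-0.018,0.03,0],"spin":0},{"offset":[-0.018,0.03,0],"spin":0},{"offset":[-0.018,0.03,0],"spin":0},{"offset":[-0.018,0.03,0],"spin":0},{"offset":[-0.018,0.03,0],"spin":0},{"offset":[-0.018,0.03,0],"spin":0}]'
python3 - <<'E'
from h import *
s=st(); p=manip.camera('wrist'); rect(p,'tray1',32,(405,275),s)
E
```

```text
clock: 20.98
eef_pos: [583.1, -34.4, 179.3]
eef_rot: [-3.138, -0.007, -0.082]
wrist_force: [0.6, 0.3, 0.6]
finger_gap: 46.6
clock: 21.65
eef_pos: [421.8, 242.5, 179.8]
eef_rot: [-3.137, -0.007, -0.082]
wrist_force: [0.3, -0.5, 0.4]
finger_gap: 47.3
clock: 22.32
eef_pos: [404.2, 271.9, 179.8]
eef_rot: [-3.137, -0.007, -0.083]
wrist_force: [0.3, 0.4, 0.2]
finger_gap: 47.1
t 22.32 p [404.2 271.9 179.8] r [-3.137 -0.007 -0.083] f [0.3 0.4 0.2] gap 47.1
tray1 32 [  0.74 404.21 273.66 150.82 201.32   4.87]
```

```bash
python3 -m crank '[{"offset":[0,0.001,-0.005],"spin":4},{"offset":[0,0.001,-0.01],"spin":7},{"offset":[0,0.001,-0.01],"spin":9.6},{"offset":[0,0.001,-0.01],"spin":9.6},{"offset":[0,0.001,-0.01],"spin":9.6},{"offset":[0,0.001,-0.01],"spin":9.6},{"offset":[0,0.001,-0.01],"spin":9.6},{"offset":[0,0.001,-0.01],"spin":9.6}]'
python3 - <<'E'
from h import *
s=st(); p=manip.camera('wrist'); rect(p,'tray1',32,(405,275),s)
E
python3 look.py a1 120 0 520 300 2
```

```text
clock: 23.08
eef_pos: [404.1, 273.1, 169.9]
eef_rot: [-3.137, -0.008, 0.084]
wrist_force: [0.5, 0.8, -0.3]
finger_gap: 47.0
t 23.08 p [404.1 273.1 169.9] r [-3.137 -0.008  0.084] f [ 0.5  0.8 -0.3] gap 47.0
tray1 32 [  0.93 404.23 273.74 150.59 200.65   4.81]
t 23.18 p [404.  273.1 169.9] r [-3.137 -0.007  0.084] f [-1.1 -0.   1.1] gap 46.9
t 23.23 p [404.  273.2 169.8] r [-3.137 -0.007  0.084] f [-0.7  0.5 -0.5] gap 47.0
```

View pics/a1.png

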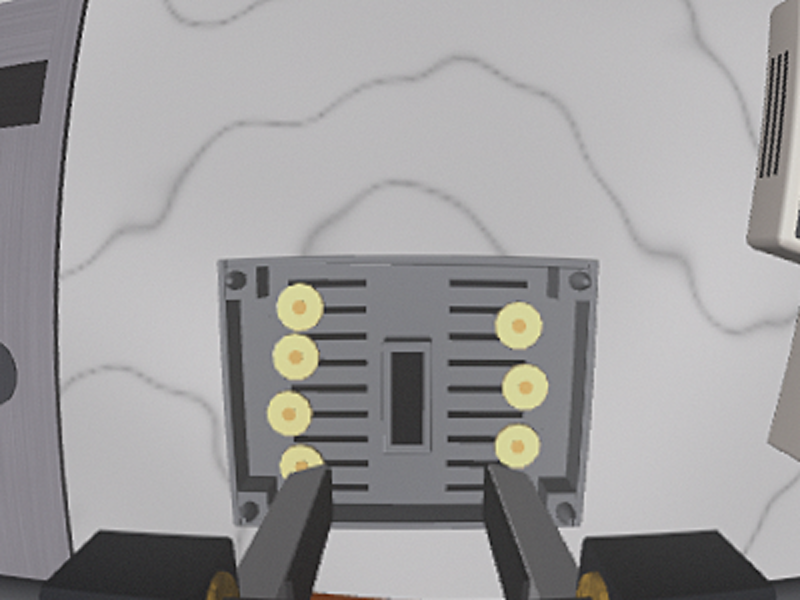

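Tray A is under the gripper, chimney at crop (408,395), with an offset under 1 mm. I grip it.

```bash
python3 -m crank '[{"offset":[0,0,-0.03],"spin":0},{"offset":[0,0,-0.06],"spin":0},{"offset":[0,0,-0.09],"spin":0},{"offset":[0,0,-0.12],"spin":0},{"offset":[0,0,-0.14],"spin":0},{"offset":[0,0,-0.154],"spin":0},{"offset":[0,0,-0.16],"spin":0},{"offset":[0,0,-0.16],"spin":0}]'
python3 -m crank '[{"offset":[0,0,0],"spin":0},{"offset":[0,0,0],"spin":0},{"offset":[0,0,0],"spin":0},{"offset":[0,0,0],"spin":0},{"offset":[0,0,0],"spin":0},{"offset":[0,0,0],"spin":0},{"offset":[0,0,0],"spin":0},{"offset":[0,0,0],"spin":0}]' 0 40
python3 -m crank '[{"offset":[0,0,0.01],"spin":0},{"offset":[0,0,0.02],"spin":0},{"offset":[0,0,0.04],"spin":0},{"offset":[0,0,0.07],"spin":0},{"offset":[0,0,0.1],"spin":0},{"offset":[0,0,0.13],"spin":0},{"offset":[0,0,0.15],"spin":0},{"offset":[0,0,0.15],"spin":0}]'
```

```text
clock: 23.9
eef_pos: [403.5, 272.8, 8.9]
eef_rot: [-3.138, -0.006, 0.084]
wrist_force: [-0.4, -0.2, 0.7]
finger_gap: 47.1
clock: 24.57
eef_pos: [404.0, 273.1, 9.7]
eef_rot: [-3.137, -0.007, 0.084]
wrist_force: [-1.3, -0.0, 7.2]
finger_gap: 25.7
clock: 25.23
eef_pos: [405.4, 273.9, 164.8]
eef_rot: [-3.134, -0.014, 0.084]
wrist_force: [0.5, 1.3, -1.7]
finger_gap: 25.9
```

```bash
python3 -m crank '[{"offset":[0.01,-0.017,0],"spin":-1},{"offset":[0.028,-0.048,0],"spin":-3},{"offset":[0.048,-0.083,0],"spin":-5},{"offset":[0.068,-0.118,0],"spin":-7},{"offset":[0.088,-0.152,0],"spin":-9},{"offset":[0.108,-0.187,0],"spin":-9.5},{"offset":[0.128,-0.221,0],"spin":-9.5},{"offset":[0.145,-0.25,0],"spin":-9.5}]'
python3 -m crank '[{"offset":[0.015,-0.025,0],"spin":0},{"offset":[0.027,-0.046,0],"spin":0},{"offset":[0.033,-0.057,0],"spin":0},{"offset":[0.033,-0.057,0],"spin":0},{"offset":[0.033,-0.057,0],"spin":0},{"offset":[0.033,-0.057,0],"spin":0},{"offset":[0.033,-0.057,0],"spin":0},{"offset":[0.033,-0.057,0],"spin":0}]'
python3 look.py a2
python3 - <<'E'
from h import *
s=st(); p=manip.camera('side'); rect(p,'tray1',82,(584,-35))
E
```

```text
clock: 25.9
eef_pos: [550.8, 21.5, 164.2]
eef_rot: [-3.134, -0.013, -0.082]
wrist_force: [0.0, 0.7, -2.6]
finger_gap: 25.7
clock: 26.57
eef_pos: [583.5, -34.5, 164.4]
eef_rot: [-3.134, -0.013, -0.081]
wrist_force: [-0.0, -0.8, -1.2]
finger_gap: 25.8
t 26.57 p [583.5 -34.5 164.4] r [-3.134 -0.013 -0.081] f [-0.  -0.8 -1.2] gap 25.8
t 26.62 p [583.6 -34.7 164.4] r [-3.134 -0.013 -0.081] f [ 0.  -0.2 -3.2] gap 25.8
t 26.62 p [583.6 -34.7 164.4] r [-3.134 -0.013 -0.081] f [ 0.  -0.2 -3.2] gap 25.8
tray1 82 [  0.76 580.8  -19.17 153.11 222.08  -4.69]
```

View pics/a2.png

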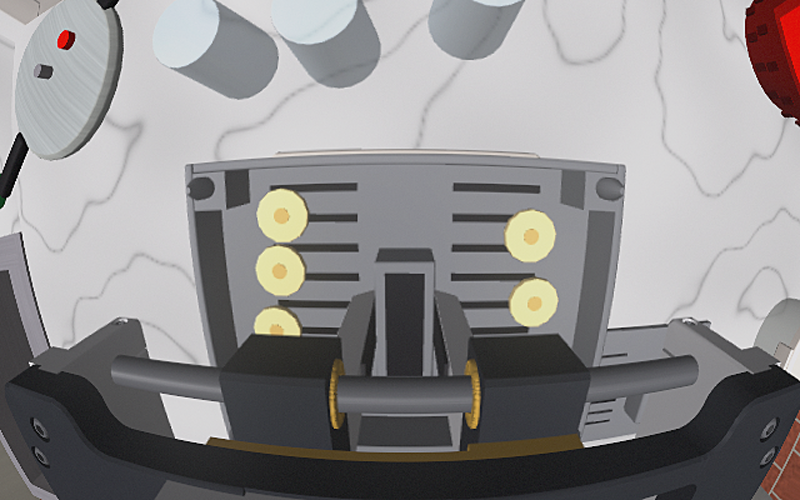

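The tray hangs as tray B did, front corners at (186,164) and (625,165). I lower it.

```bash
python3 -m crank '[{"offset":[0.0006,0.0002,-0.01],"spin":0},{"offset":[0.0006,0.0002,-0.025],"spin":0},{"offset":[0.0006,0.0002,-0.037],"spin":0},{"offset":[0.0006,0.0002,-0.045],"spin":0},{"offset":[0.0006,0.0002,-0.05],"spin":0},{"offset":[0.0006,0.0002,-0.053],"spin":0},{"offset":[0.0006,0.0002,-0.055],"spin":0},{"offset":[0.0006,0.0002,-0.055],"spin":0}]'
python3 -m crank '[{"offset":[0,0,-0.002],"spin":0},{"offset":[0,0,-0.004],"spin":0},{"offset":[0,0,-0.006],"spin":0},{"offset":[0,0,-0.008],"spin":0},{"offset":[0,0,-0.01],"spin":0},{"offset":[0,0,-0.01],"spin":0},{"offset":[0,0,-0.01],"spin":0},{"offset":[0,0,-0.01],"spin":0}]'
```

```text
clock: 27.38
eef_pos: [584.3, -34.8, 109.3]
eef_rot: [-3.134, -0.013, -0.082]
wrist_force: [-1.0, 0.3, -1.6]
finger_gap: 25.4
clock: 28.05
eef_pos: [584.3, -34.8, 99.4]
eef_rot: [-3.134, -0.013, -0.082]
wrist_force: [0.7, 0.5, -2.6]
finger_gap: 25.6
```

Engaged without force. I seat it, release and lift.

```bash
python3 -m crank '[{"offset":[0,0,-0.002],"spin":0},{"offset":[0,0,-0.004],"spin":0},{"offset":[0,0,-0.006],"spin":0},{"offset":[0,0,-0.007],"spin":0},{"offset":[0,0,-0.0085],"spin":0},{"offset":[0,0,-0.0085],"spin":0},{"offset":[0,0,-0.0085],"spin":0},{"offset":[0,0,-0.0085],"spin":0}]'
```

```text
clock: 28.72
eef_pos: [584.5, -34.8, 91.8]
eef_rot: [-3.135, -0.014, -0.081]
wrist_force: [-3.8, 1.8, 6.9]
finger_gap: 25.9
```

```bash
python3 -m crank '[{"offset":[0,0,0],"spin":0},{"offset":[0,0,0],"spin":0},{"offset":[0,0,0],"spin":0},{"offset":[0,0,0.005],"spin":0},{"offset":[0,0,0.03],"spin":0},{"offset":[0,0,0.06],"spin":0},{"offset":[0,0,0.09],"spin":0},{"offset":[0,0,0.12],"spin":0}]' 0.5
python3 -m crank '[{"offset":[0,0,0.02],"spin":0},{"offset":[0,0,0.05],"spin":0},{"offset":[0,0,0.05],"spin":0},{"offset":[0,0,0.05],"spin":0},{"offset":[0,0,0.05],"spin":0},{"offset":[0,0,0.05],"spin":0},{"offset":[0,0,0.05],"spin":0},{"offset":[0,0,0.05],"spin":0}]'
python3 look.py e1
python3 - <<'E'
from h import *
s=st(); p=manip.camera('wrist'); rect(p,'tray1',114,(584,-35),s); rect(p,'cover',8,(400,-290),s)
for n in ['cover','tray1']:
    print(n,[(round(a['conf'],2),np.round(a['location']).astype(int).tolist()) for a in manip.search_frame(p,n) if a['conf']>.2])
E
```

```text
clock: 29.38
eef_pos: [584.3, -34.9, 213.5]
eef_rot: [-3.135, -0.014, -0.082]
wrist_force: [0.9, 0.4, 0.4]
finger_gap: 47.0
clock: 30.05
eef_pos: [584.1, -34.8, 262.7]
eef_rot: [-3.135, -0.013, -0.082]
wrist_force: [1.0, 0.4, 0.3]
finger_gap: 46.4
t 30.05 p [584.1 -34.8 262.7] r [-3.135 -0.013 -0.082] f [1.  0.4 0.3] gap 46.4
t 30.1 p [584.2 -34.8 262.9] r [-3.135 -0.013 -0.082] f [-0.4  0.6 -0.1] gap 47.1
t 30.1 p [584.2 -34.8 262.9] r [-3.135 -0.013 -0.082] f [-0.4  0.6 -0.1] gap 47.1
tray1 114 [  0.7  584.74 -35.16 151.26 203.62  -4.68]
cover 8 [   0.58  424.93 -290.78  101.1   204.57   -5.57]
cover [(0.87, [445, -300, 7])]
tray1 [(0.83, [587, -34, 84])]
```

View pics/e1.png

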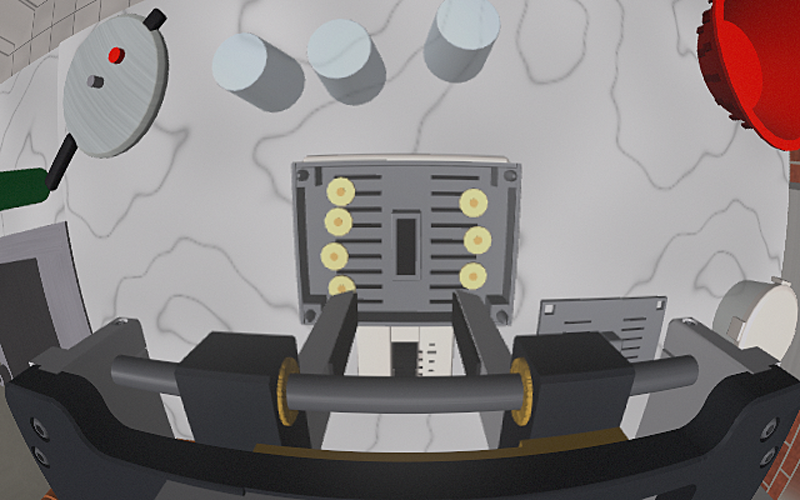

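Both trays are stacked and level at (405,245), rim fit (584.7,-35.2), yaw -4.7. The cover lies at (600,325). Both remaining tray places show bare slab. Next is the cover.

```bash
python3 -m crank '[{"offset":[-0.022,-0.03,0],"spin":0},{"offset":[-0.045,-0.06,0],"spin":0},{"offset":[-0.067,-0.09,0],"spin":0},{"offset":[-0.09,-0.12,0],"spin":0},{"offset":[-0.112,-0.15,-0.02],"spin":0},{"offset":[-0.135,-0.18,-0.04],"spin":0},{"offset":[-0.157,-0.21,-0.06],"spin":0},{"offset":[-0.175,-0.24,-0.08],"spin":0}]'
python3 -m crank '[{"offset":[-0.011,-0.015,-0.02],"spin":0},{"offset":[-0.011,-0.015,-0.02],"spin":0},{"offset":[-0.011,-0.015,-0.02],"spin":0},{"offset":[-0.011,-0.015,-0.02],"spin":0},{"offset":[-0.011,-0.015,-0.02],"spin":0},{"offset":[-0.011,-0.015,-0.02],"spin":0},{"offset":[-0.011,-0.015,-0.02],"spin":0},{"offset":[-0.011,-0.015,-0.02],"spin":0}]'
python3 - <<'E'
from h import *
s=st(); p=manip.camera('wrist'); rect(p,'cover',8,(398,-290),s)
E
python3 look.py f1 120 0 520 300 2
```

```text
clock: 31.02
eef_pos: [408.2, -275.3, 183.5]
eef_rot: [-3.135, -0.015, -0.081]
wrist_force: [0.7, -1.3, 0.6]
finger_gap: 46.8
clock: 31.68
eef_pos: [397.7, -289.9, 163.9]
eef_rot: [-3.136, -0.015, -0.08]
wrist_force: [0.0, 0.5, -0.4]
finger_gap: 47.1
t 31.68 p [ 397.7 -289.9  163.9] r [-3.136 -0.015 -0.08 ] f [ 0.   0.5 -0.4] gap 47.1
cover 8 [   0.94  396.82 -290.05  152.88  203.1    -4.6 ]
t 31.78 p [ 397.5 -290.1  163.7] r [-3.135 -0.015 -0.081] f [ 0.1 -0.3  0.5] gap 46.8
t 31.83 p [ 397.4 -290.1  163.6] r [-3.135 -0.015 -0.081] f [-0.1 -0.1  0.4] gap 46.9
```

View pics/f1.png

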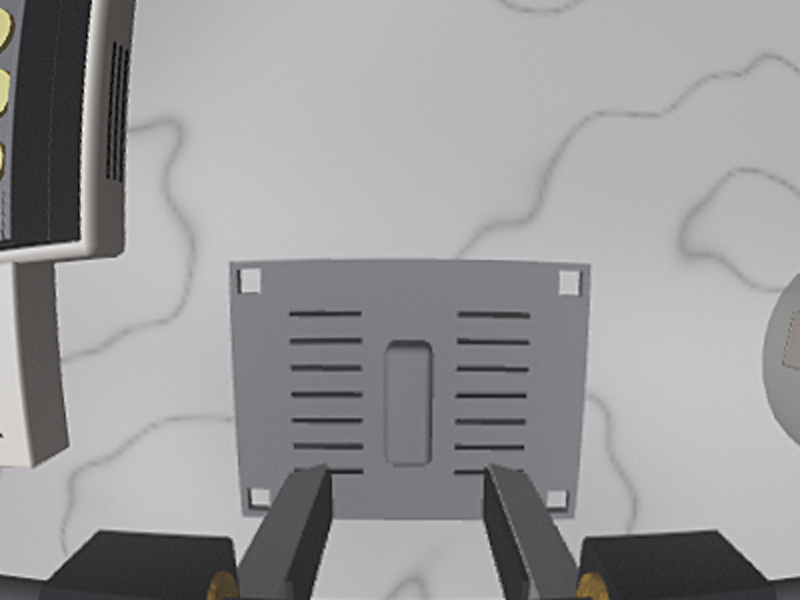

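Cover seen from above: block at crop (409,402), holes at (250,281), (570,283), (557,498), (258,497).

```bash
python3 - <<'E'
from h import *
p,s=load('f1')
c=np.array([(250,281),(570,283),(557,498),(258,497)])/2+[120,0]
for fz in (0,1): fit4(p,c,7,(397,-290,-.08),s,freez=fz)
p,s=load('e1')
c=np.array([(303,174),(510,175),(503,316),(309,316)])/1.25
for fz in (0,1): fit4(p,c,122,(584,-35,-.08),s,freez=fz)
E
python3 -m crank '[{"offset":[0,0,-0.03],"spin":0},{"offset":[0,0,-0.06],"spin":0},{"offset":[0,0,-0.09],"spin":0},{"offset":[0,0,-0.12],"spin":0},{"offset":[0,0,-0.135],"spin":0},{"offset":[0,0,-0.145],"spin":0},{"offset":[0,0,-0.149],"spin":0},{"offset":[0,0,-0.149],"spin":0}]'
python3 -m crank '[{"offset":[0,0,0],"spin":0},{"offset":[0,0,0],"spin":0},{"offset":[0,0,0],"spin":0},{"offset":[0,0,0],"spin":0},{"offset":[0,0,0],"spin":0},{"offset":[0,0,0],"spin":0},{"offset":[0,0,0],"spin":0},{"offset":[0,0,0],"spin":0}]' 0 40
```

```text
fit [ 397.3 -290. ] yaw deg -4.95 [] res px 0.98
fit [ 397. -290.] yaw deg -4.95 [5.4] res px 0.72
fit [585.2 -35.5] yaw deg -4.72 [] res px 1.34
fit [584.8 -35.4] yaw deg -4.72 [119.3] res px 0.65
clock: 32.5
eef_pos: [397.4, -290.1, 14.5]
eef_rot: [-3.135, -0.014, -0.081]
wrist_force: [0.3, 1.2, 0.8]
finger_gap: 46.8
clock: 33.17
eef_pos: [397.7, -290.4, 15.2]
eef_rot: [-3.136, -0.015, -0.081]
wrist_force: [-1.4, 3.0, 6.6]
finger_gap: 23.8
```

```bash
python3 -m crank '[{"offset":[0,0,0.01],"spin":0},{"offset":[0,0,0.03],"spin":0},{"offset":[0,0,0.06],"spin":0},{"offset":[0,0,0.09],"spin":0},{"offset":[0,0,0.12],"spin":0},{"offset":[0,0,0.15],"spin":0},{"offset":[0,0,0.17],"spin":0},{"offset":[0,0,0.17],"spin":0}]'
python3 -m crank '[{"offset":[0.01,0.014,0],"spin":0},{"offset":[0.03,0.041,0],"spin":0},{"offset":[0.055,0.075,0],"spin":0},{"offset":[0.08,0.11,0],"spin":0},{"offset":[0.105,0.144,0],"spin":0},{"offset":[0.13,0.178,0],"spin":0},{"offset":[0.155,0.213,0],"spin":0},{"offset":[0.175,0.24,0],"spin":0}]'
python3 -m crank '[{"offset":[0.01,0.014,0],"spin":0},{"offset":[0.01,0.014,0],"spin":0},{"offset":[0.01,0.014,0],"spin":0},{"offset":[0.01,0.014,0],"spin":0},{"offset":[0.01,0.014,0],"spin":0},{"offset":[0.01,0.014,0],"spin":0},{"offset":[0.01,0.014,0],"spin":0},{"offset":[0.01,0.014,0],"spin":0}]'
python3 look.py f2
```

```text
clock: 33.83
eef_pos: [398.8, -291.2, 189.8]
eef_rot: [-3.14, -0.021, -0.081]
wrist_force: [1.6, -0.5, -1.8]
finger_gap: 23.8
clock: 34.5
eef_pos: [574.2, -48.8, 188.5]
eef_rot: [-3.14, -0.019, -0.08]
wrist_force: [-0.2, -0.8, -2.0]
finger_gap: 23.4
clock: 35.17
eef_pos: [584.0, -35.3, 188.7]
eef_rot: [-3.14, -0.019, -0.081]
wrist_force: [0.3, -0.1, -2.4]
finger_gap: 23.8
t 35.17 p [584.  -35.3 188.7] r [-3.14  -0.019 -0.081] f [ 0.3 -0.1 -2.4] gap 23.8
t 35.22 p [584.1 -35.2 188.6] r [-3.14  -0.019 -0.081] f [-0.   0.6 -2.4] gap 23.5
```

View pics/f2.png

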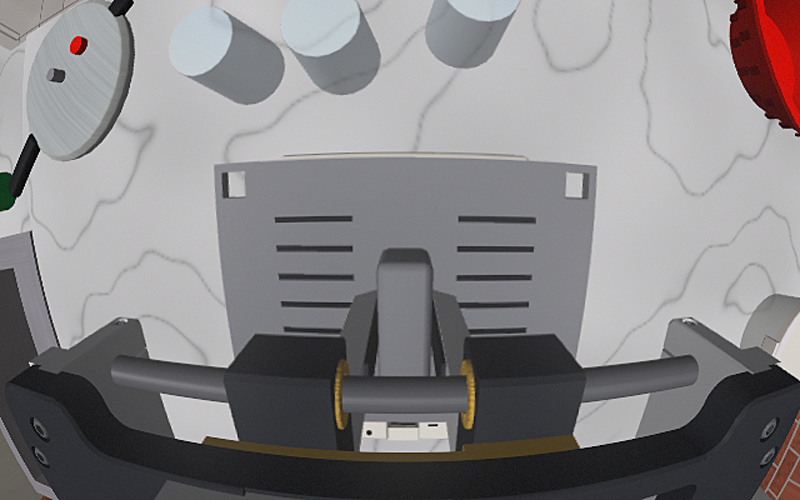

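The cover hangs level, front holes at (233,185) and (576,185). I lower it.

```bash
python3 -m crank '[{"offset":[0.0008,0.0001,-0.01],"spin":0},{"offset":[0.0008,0.0001,-0.02],"spin":0},{"offset":[0.0008,0.0001,-0.03],"spin":0},{"offset":[0.0008,0.0001,-0.036],"spin":0},{"offset":[0.0008,0.0001,-0.04],"spin":0},{"offset":[0.0008,0.0001,-0.043],"spin":0},{"offset":[0.0008,0.0001,-0.046],"spin":0},{"offset":[0.0008,0.0001,-0.048],"spin":0}]'
python3 -m crank '[{"offset":[0,0,-0.002],"spin":0},{"offset":[0,0,-0.003],"spin":0},{"offset":[0,0,-0.004],"spin":0},{"offset":[0,0,-0.005],"spin":0},{"offset":[0,0,-0.006],"spin":0},{"offset":[0,0,-0.006],"spin":0},{"offset":[0,0,-0.006],"spin":0},{"offset":[0,0,-0.006],"spin":0}]'
```

```text
clock: 35.88
eef_pos: [584.9, -35.1, 140.5]
eef_rot: [-3.14, -0.02, -0.081]
wrist_force: [-0.1, 0.9, -2.2]
finger_gap: 23.9
clock: 36.55
eef_pos: [585.0, -35.1, 134.6]
eef_rot: [-3.14, -0.02, -0.081]
wrist_force: [-0.1, -0.1, -2.6]
finger_gap: 23.5
```

```bash
python3 -m crank '[{"offset":[0,0,-0.002],"spin":0},{"offset":[0,0,-0.004],"spin":0},{"offset":[0,0,-0.005],"spin":0},{"offset":[0,0,-0.006],"spin":0},{"offset":[0,0,-0.007],"spin":0},{"offset":[0,0,-0.007],"spin":0},{"offset":[0,0,-0.007],"spin":0},{"offset":[0,0,-0.007],"spin":0}]'
```

```text
clock: 37.22
eef_pos: [585.1, -35.1, 129.2]
eef_rot: [-3.14, -0.021, -0.081]
wrist_force: [-8.0, -0.6, 14.1]
finger_gap: 24.0
```

The cover is home: TCP 129.2 as predicted, with 14 N contact. I release and view the stack and wheel.

```bash
python3 -m crank '[{"offset":[0,0,0],"spin":0},{"offset":[0,0,0],"spin":0},{"offset":[0,0,0],"spin":0},{"offset":[0,0,0.005],"spin":0},{"offset":[0,0,0.03],"spin":0},{"offset":[0,0,0.06],"spin":0},{"offset":[0,0,0.08],"spin":0},{"offset":[0,0,0.09],"spin":0}]' 0.6
python3 -m crank '[{"offset":[-0.03,0.002,0],"spin":0},{"offset":[-0.06,0.005,0],"spin":0},{"offset":[-0.09,0.007,0],"spin":0},{"offset":[-0.12,0.01,0],"spin":0},{"offset":[-0.15,0.0125,0],"spin":0},{"offset":[-0.152,0.0125,0],"spin":0},{"offset":[-0.152,0.0125,0],"spin":0},{"offset":[-0.152,0.0125,0],"spin":0}]'
python3 look.py g1 120 0 520 300 2
python3 - <<'E'
from h import *
s=st(); p=manip.camera('wrist'); rect(p,'cover',122,(584,-35),s)
print([(round(a['conf'],2),np.round(a['location']).astype(int).tolist()) for a in manip.search_frame(p,'wheel_top')])
print((proj(p,[[433,-22.4,66]],s)-[120,0])*2)
p=manip.camera('side'); rect(p,'cover',122,(584,-35))
E
```

```text
clock: 37.88
eef_pos: [585.8, -35.2, 222.4]
eef_rot: [-3.14, -0.025, -0.081]
wrist_force: [0.5, 0.3, -0.6]
finger_gap: 56.6
clock: 38.55
eef_pos: [434.3, -22.8, 222.4]
eef_rot: [-3.14, -0.025, -0.081]
wrist_force: [-0.0, -0.2, 1.2]
finger_gap: 56.8
t 38.55 p [434.3 -22.8 222.4] r [-3.14  -0.025 -0.081] f [-0.  -0.2  1.2] gap 56.8
t 38.6 p [434.5 -22.8 222.3] r [-3.14  -0.024 -0.081] f [-0.2 -0.4 -0.1] gap 56.5
t 38.6 p [434.5 -22.8 222.3] r [-3.14  -0.024 -0.081] f [-0.2 -0.4 -0.1] gap 56.5
cover 122 [  0.81 575.68 -34.3  134.12 200.51  -4.62]
[(0.93, [454, -27, 43]), (0.47, [438, -21, 66])]
[[406.99312615 398.45290945]]
cover 122 None
```

View pics/g1.png

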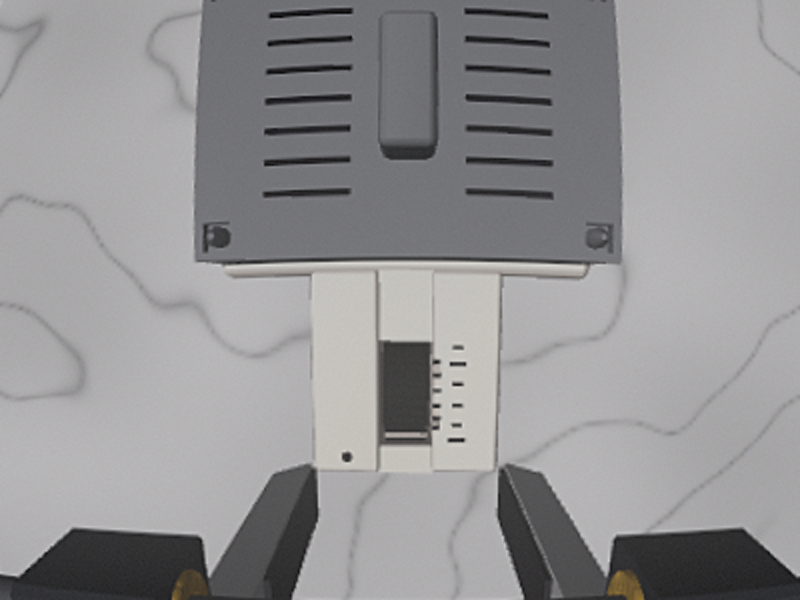

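That was the 16th picture, so I check the rest by numbers. It shows the cover home with posts in the rear holes at crop (220,237) and (598,237). The wheel is at (406,393) with its rib at (406,436), near the robot, i.e. at off. I shut the fingers and go to hover just behind the wheel top.

```bash
cat > rib.py <<'E'
from h import *
s=st(); p=manip.camera('wrist'); im=p['pixels'].mean(2)
ex=np.array([np.cos(np.radians(-4.75)),np.sin(np.radians(-4.75))]); ey=np.array([-ex[1],ex[0]]); c=np.array([584.5,-35])-152*ex
# sample the wheel surface at each rib angle (deg past top): bright where the rib is
A=np.arange(-70,71,2); v=[]
for a in A:
    t=np.radians(a); P=[np.r_[c+30*np.sin(t)*ex+y*ey,36+30*np.cos(t)] for y in (-7,-4,0,4,7)]
    uv=proj(p,P,s).astype(np.float32); v.append(np.median(cv2.remap(im.astype(np.float32),uv[:,:1],uv[:,1:],cv2.INTER_LINEAR)))
v=np.array(v).round().astype(int); print(' '.join(f'{a}:{b}' for a,b in zip(A,v)))
E
python3 rib.py
python3 -m crank '[{"offset":[-0.0125,0.0013,-0.02],"spin":0},{"offset":[-0.0125,0.0013,-0.05],"spin":0},{"offset":[-0.0125,0.0013,-0.08],"spin":0},{"offset":[-0.0125,0.0013,-0.11],"spin":0},{"offset":[-0.0125,0.0013,-0.13],"spin":0},{"offset":[-0.0125,0.0013,-0.14],"spin":0},{"offset":[-0.0125,0.0013,-0.145],"spin":0},{"offset":[-0.0125,0.0013,-0.145],"spin":0}]' 0 20
python3 -m crank '[{"offset":[0,0,0],"spin":0},{"offset":[0,0,0],"spin":0},{"offset":[0,0,0],"spin":0},{"offset":[0,0,0],"spin":0},{"offset":[0,0,0],"spin":0},{"offset":[0,0,0],"spin":0},{"offset":[0,0,0],"spin":0},{"offset":[0,0,0],"spin":0}]'
```

```text
t 38.85 p [434.1 -22.8 222. ] r [-3.14  -0.024 -0.081] f [-0.3  0.5 -0.6] gap 56.5
-70:79 -68:86 -66:98 -64:112 -62:129 -60:144 -58:149 -56:155 -54:161 -52:156 -50:145 -48:132 -46:96 -44:58 -42:53 -40:59 -38:62 -36:63 -34:62 -32:62 -30:62 -28:63 -26:63 -24:63 -22:62 -20:62 -18:63 -16:64 -14:64 -12:63 -10:63 -8:63 -6:65 -4:65 -2:65 0:64 2:63 4:65 6:64 8:65 10:66 12:65 14:64 16:64 18:64 20:64 22:64 24:64 26:63 28:63 30:63 32:64 34:64 36:63 38:62 40:62 42:63 44:63 46:62 48:62 50:61 52:61 54:62 56:62 58:61 60:61 62:61 64:61 66:59 68:56 70:60
clock: 39.57
eef_pos: [421.3, -21.4, 76.3]
eef_rot: [-3.14, -0.022, -0.081]
wrist_force: [-0.6, -0.1, -0.0]
finger_gap: 6.1
clock: 40.23
eef_pos: [421.3, -21.4, 76.4]
eef_rot: [-3.14, -0.022, -0.081]
wrist_force: [0.2, -0.2, 0.3]
finger_gap: 0.5
```

The rib reads -54° against -50° nominal, so the detector works. First stroke: press about 3 mm and draw 21 mm.

```bash
python3 -m crank '[{"offset":[0,0,-0.007],"spin":0},{"offset":[0,0,-0.011],"spin":0},{"offset":[0,0,-0.013],"spin":0},{"offset":[0,0,-0.013],"spin":0},{"offset":[0.003,-0.0003,-0.013],"spin":0},{"offset":[0.006,-0.0005,-0.013],"spin":0},{"offset":[0.009,-0.0008,-0.013],"spin":0},{"offset":[0.012,-0.001,-0.013],"spin":0}]'
python3 -m crank '[{"offset":[0.003,-0.0003,0],"spin":0},{"offset":[0.006,-0.0005,0],"spin":0},{"offset":[0.009,-0.0008,0],"spin":0},{"offset":[0.009,-0.0008,0],"spin":0},{"offset":[0.009,-0.0008,0.005],"spin":0},{"offset":[0.009,-0.0008,0.02],"spin":0},{"offset":[-0.005,0.0004,0.05],"spin":0},{"offset":[-0.02,0.001,0.08],"spin":0}]'
python3 -m crank '[{"offset":[0,0,0.03],"spin":0},{"offset":[0,0,0.05],"spin":0},{"offset":[0,0,0.05],"spin":0},{"offset":[0,0,0.05],"spin":0},{"offset":[0,0,0.05],"spin":0},{"offset":[0,0,0.05],"spin":0},{"offset":[0,0,0.05],"spin":0},{"offset":[0,0,0.05],"spin":0}]' 0.6
python3 rib.py
```

```text
clock: 40.9
eef_pos: [433.8, -22.5, 63.6]
eef_rot: [-3.14, -0.023, -0.081]
wrist_force: [-0.8, -0.3, 4.4]
finger_gap: 0.5
clock: 41.57
eef_pos: [412.6, -21.3, 143.8]
eef_rot: [-3.14, -0.02, -0.081]
wrist_force: [0.1, -0.8, 0.3]
finger_gap: 0.5
clock: 42.23
eef_pos: [412.3, -21.2, 193.0]
eef_rot: [-3.139, -0.018, -0.081]
wrist_force: [0.6, -0.8, 0.5]
finger_gap: 50.4
t 42.23 p [412.3 -21.2 193. ] r [-3.139 -0.018 -0.081] f [ 0.6 -0.8  0.5] gap 50.4
-70:61 -68:61 -66:60 -64:59 -62:59 -60:59 -58:60 -56:60 -54:60 -52:61 -50:61 -48:60 -46:60 -44:59 -42:60 -40:61 -38:62 -36:61 -34:61 -32:60 -30:60 -28:61 -26:62 -24:62 -22:60 -20:56 -18:63 -16:121 -14:181 -12:195 -10:194 -8:165 -6:95 -4:65 -2:60 0:62 2:62 4:63 6:63 8:64 10:64 12:63 14:62 16:62 18:63 20:63 22:62 24:62 26:62 28:62 30:62 32:62 34:62 36:62 38:61 40:61 42:61 44:62 46:61 48:61 50:60 52:60 54:60 56:60 58:61 60:61 62:60 64:60 66:60 68:59 70:57
```

The rib is at -11°, so exactly two clicks. I repeat the stroke.

```bash
python3 -m crank '[{"offset":[0.009,-0.0002,0],"spin":0},{"offset":[0.009,-0.0002,-0.02],"spin":0},{"offset":[0.009,-0.0002,-0.04],"spin":0},{"offset":[0.009,-0.0002,-0.07],"spin":0},{"offset":[0.009,-0.0002,-0.1],"spin":0},{"offset":[0.009,-0.0002,-0.11],"spin":0},{"offset":[0.009,-0.0002,-0.1165],"spin":0},{"offset":[0.009,-0.0002,-0.1165],"spin":0}]' 0
python3 -m crank '[{"offset":[0,0,0],"spin":0},{"offset":[0,0,0],"spin":0},{"offset":[0,0,0],"spin":0},{"offset":[0,0,0],"spin":0},{"offset":[0,0,0],"spin":0},{"offset":[0,0,0],"spin":0},{"offset":[0,0,0],"spin":0},{"offset":[0,0,0],"spin":0}]'
```

```text
clock: 42.95
eef_pos: [421.3, -21.4, 75.6]
eef_rot: [-3.139, -0.016, -0.081]
wrist_force: [0.9, -0.6, -0.2]
finger_gap: 6.4
clock: 43.62
eef_pos: [421.3, -21.4, 75.7]
eef_rot: [-3.139, -0.017, -0.081]
wrist_force: [-0.6, -0.4, 0.3]
finger_gap: 0.4
```

```bash
python3 -m crank '[{"offset":[0,0,-0.007],"spin":0},{"offset":[0,0,-0.01],"spin":0},{"offset":[0,0,-0.0125],"spin":0},{"offset":[0,0,-0.0125],"spin":0},{"offset":[0.003,-0.0003,-0.0125],"spin":0},{"offset":[0.006,-0.0005,-0.0125],"spin":0},{"offset":[0.009,-0.0008,-0.0125],"spin":0},{"offset":[0.012,-0.001,-0.0125],"spin":0}]'
python3 -m crank '[{"offset":[0.003,-0.0003,0],"spin":0},{"offset":[0.006,-0.0005,0],"spin":0},{"offset":[0.009,-0.0008,0],"spin":0},{"offset":[0.009,-0.0008,0],"spin":0},{"offset":[0.009,-0.0008,0.005],"spin":0},{"offset":[0.009,-0.0008,0.02],"spin":0},{"offset":[-0.005,0.0004,0.05],"spin":0},{"offset":[-0.02,0.001,0.08],"spin":0}]'
python3 -m crank '[{"offset":[0.01,0,0.03],"spin":0},{"offset":[0.02,0,0.07],"spin":0},{"offset":[0.02,0,0.08],"spin":0},{"offset":[0.02,0,0.08],"spin":0},{"offset":[0.02,0,0.08],"spin":0},{"offset":[0.02,0,0.08],"spin":0},{"offset":[0.02,0,0.08],"spin":0},{"offset":[0.02,0,0.08],"spin":0}]' 0.6
python3 rib.py
```

```text
clock: 44.28
eef_pos: [433.9, -22.5, 63.4]
eef_rot: [-3.139, -0.017, -0.081]
wrist_force: [-0.6, -0.1, 4.5]
finger_gap: 0.4
clock: 44.95
eef_pos: [412.6, -21.3, 143.6]
eef_rot: [-3.139, -0.014, -0.081]
wrist_force: [0.4, -1.0, 1.0]
finger_gap: 0.5
clock: 45.62
eef_pos: [432.1, -21.2, 222.5]
eef_rot: [-3.139, -0.012, -0.081]
wrist_force: [0.1, 1.0, -0.1]
finger_gap: 50.3
t 45.62 p [432.1 -21.2 222.5] r [-3.139 -0.012 -0.081] f [ 0.1  1.  -0.1] gap 50.3
-70:60 -68:59 -66:58 -64:58 -62:59 -60:59 -58:59 -56:60 -54:60 -52:61 -50:61 -48:61 -46:61 -44:61 -42:60 -40:60 -38:59 -36:61 -34:61 -32:60 -30:61 -28:62 -26:62 -24:62 -22:63 -20:62 -18:61 -16:62 -14:63 -12:63 -10:63 -8:61 -6:62 -4:63 -2:63 0:63 2:62 4:62 6:63 8:64 10:64 12:63 14:63 16:63 18:63 20:61 22:57 24:102 26:148 28:181 30:190 32:175 34:140 36:95 38:52 40:59 42:61 44:62 46:62 48:62 50:62 52:61 54:61 56:62 58:62 60:61 62:60 64:60 66:60 68:56 70:54
```

The rib is at +30°, so four clicks. I make a final numeric check of the cover from above, in case it was knocked.

```bash
python3 -m crank '[{"offset":[0.02,-0.002,0.02],"spin":0},{"offset":[0.05,-0.005,0.05],"spin":0},{"offset":[0.08,-0.007,0.06],"spin":0},{"offset":[0.11,-0.01,0.06],"spin":0},{"offset":[0.14,-0.013,0.06],"spin":0},{"offset":[0.152,-0.014,0.06],"spin":0},{"offset":[0.152,-0.014,0.06],"spin":0},{"offset":[0.152,-0.014,0.06],"spin":0}]'
python3 - <<'E'
from h import *
s=st(); p=manip.camera('wrist')
for z in (114,122,146): rect(p,'cover',z,(584,-35),s)
rect(p,'dryer',50,(540,-35),s)
for c in ('scene','side'):
    p=manip.camera(c)
    for n in ('cover','tray1','tumbler1','food_box'): print(c,n,[(round(a['conf'],2),np.round(a['location']).astype(int).tolist()) for a in manip.search_frame(p,n) if a['conf']>.3])
E
```

```text
clock: 46.33
eef_pos: [583.9, -35.2, 281.6]
eef_rot: [-3.139, -0.01, -0.081]
wrist_force: [0.7, 0.4, 0.2]
finger_gap: 56.3
t 46.33 p [583.9 -35.2 281.6] r [-3.139 -0.01  -0.081] f [0.7 0.4 0.2] gap 56.3
cover 114 [  0.73 582.52 -34.58 155.61 206.45  -4.97]
cover 122 [  0.73 584.15 -34.73 152.04 201.71  -4.97]
cover 146 [  0.73 589.04 -35.21 141.3  187.47  -4.97]
dryer 50 None
scene cover [(0.71, [595, -48, 124])]
scene tray1 [(0.96, [624, -134, 66]), (0.8, [624, -129, 102]), (0.59, [173, 313, 13])]
scene tumbler1 [(0.97, [785, 85, 91]), (0.9, [789, -131, 68]), (0.84, [772, -12, 96]), (0.48, [533, -76, 44])]
scene food_box []
side cover [(0.6, [583, -22, 123])]
side tray1 [(0.65, [564, 61, 100])]
side tumbler1 [(0.98, [771, -87, 82]), (0.96, [760, 127, 75]), (0.71, [750, 29, 79])]
side food_box [(0.96, [394, -529, 75])]
```

```bash
python3 -c "
from h import *
print(manip.sign_off()); st()"
```

```text
the job is handed in; nothing more can be done
None
the job is handed in; nothing more can be done
```

I closed and started the dryer with both grey trays inside, and handed the job in at about 46 s on the clock. The cover went to the free slab first, then the trays, then the cover back on top. The timer wheel was rolled in two strokes of two clicks. The orange look-alike was left alone.

Last checks:
- **Trays:** each went over its posts without side force and seated at the expected height, one at 50 mm and one at 82 mm. From above, the stack was centred on the dryer to within about 1 mm and turned -4.7°, against -4.8° for the dryer.
- **Cover:** at (584.2, -34.7) mm, turned -5.0°, and its apparent size fits a top face at 122 mm, which is fully home. It seated with 14 N of contact.
- **Timer wheel:** the rib reads +30° past the top, which is four clicks.
- **Tumblers:** all three read as at the start, to within a few millimetres wherever they had been detected before.

Three things were not clean:
- **First grip of the cover:** it closed late, during the lift, and held the block only near its top. The cover did not slip and I re-gripped it lower for the return.
- **Food box:** the side camera's last reading is about 14 mm from its first. I put this down to detection noise, since the arm never came near it, and the scene camera missed it at the end.
- **No final picture:** I had used all 16 views, so the last checks are numeric only.

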